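Clamp, load and unload a jaw pad carrier

TASK

Swing the toggle clamp over centre onto the tab of the empty pad carrier in the nest, and with it clamped put every jaw pad from the rubber mat into a carrier pocket of its own. Then swing the clamp fully back, lift the loaded carrier out by its rib and set it down flat inside the blue bolt tray, all the pads still in their pockets and the clamp left open. Leave everything else on the bench where it is.

Things in the scene. Friction and masses are not known exactly. Their poses are not given: they have to be found in the camera images.
- nest: steel base plate fixed to the bench, 12 mm thick, x -75 to 175, y -105 to 105 mm; holds the carrier between 6 mm high strips (3 mm play) and bears the toggle clamp. Origin at bench level under the carrier's centre; z up; x points from the carrier to the clamp tower (x 110 to 146, |y| under 25, 75 mm high)
- clamp (a joint): toggle clamp, rad. 0: clamped, foot on the carrier's tab; grows as it opens, to its stop at 1.6 (fully back, the start). One rigid 0.6 kg piece: arm with a foot, and a handle set 80 degrees from the arm. Dead centre is about 0.6 to 0.7: past it the clamp falls by its own weight, damped, to either side; a few newtons at the bar move it
- clamp_hinge (a point): the clamp's hinge axis, at x = +128, y = 0, z = +60 mm in the nest's frame
- clamp_bar (a point): middle of the clamp's black cross bar (the grip): 18 mm round, 100 mm long, parallel to nest y, on a 14 mm stem that meets it in the middle. In nest axes it is at hinge + 90 mm x (-cos(80deg+q), 0, sin(80deg+q)), q = clamp joint. Either half, 32 mm off the middle, can be pinched from above at every angle; the bar then turns between the pads
- clamp_foot (a point): underside of the clamp's rubber foot, 24 mm diameter, 60 mm along the arm from the hinge
- carrier: loose grey pad carrier, 0.3 kg, starts in the nest: 104 (x) x 166 (y) x 22 mm, 2 x 2 open pockets each 34 (x) x 70 (y) x 16 mm deep; 6 mm outer walls. Aluminium lifting rib 20 (x) x 32 (y) mm at the centre, top 63 mm above the underside. Aluminium tab 44 mm wide, 22 mm high, out to x = +85 mm, for the clamp foot. Origin: centre of the underside, z up
- pocket1 (a point): centre of the floor of a carrier pocket, 6 mm above the carrier's underside and 16 mm below its rim, at x = -29, y = 42 mm in the carrier's frame
- pocket2 (a point): centre of the floor of a carrier pocket, 6 mm above the carrier's underside and 16 mm below its rim, at x = 29, y = -42 mm in the carrier's frame
- pocket3 (a point): centre of the floor of a carrier pocket, 6 mm above the carrier's underside and 16 mm below its rim, at x = 29, y = 42 mm in the carrier's frame
- pocket4 (a point): centre of the floor of a carrier pocket, 6 mm above the carrier's underside and 16 mm below its rim, at x = -29, y = -42 mm in the carrier's frame
- pad1: loose aluminium jaw pad, serrated on top, 60 (x) x 26 (y) x 20 mm (z), 0.08 kg; origin at its centre. 2 to 4 of them are present (None if absent), starting flat on the black rubber mat
- pad2: loose aluminium jaw pad, serrated on top, 60 (x) x 26 (y) x 20 mm (z), 0.08 kg; origin at its centre. 2 to 4 of them are present (None if absent), starting flat on the black rubber mat
- pad3: loose aluminium jaw pad, serrated on top, 60 (x) x 26 (y) x 20 mm (z), 0.08 kg; origin at its centre. 2 to 4 of them are present (None if absent), starting flat on the black rubber mat
- pad4: loose aluminium jaw pad, serrated on top, 60 (x) x 26 (y) x 20 mm (z), 0.08 kg; origin at its centre. 2 to 4 of them are present (None if absent), starting flat on the black rubber mat
- mat: black rubber mat, 210 x 210 x 3 mm, fixed on the bench, on the left or on the right of the nest; origin under its centre
- tray: blue plastic bolt tray, open, fixed, on the other side of the nest: outside 190 (x) x 220 (y) x 30 mm high, walls and floor 5 mm; origin under its centre
- collar: stainless shaft collar, ring 64 mm outside, 22 mm high, on the bench; origin under its centre. Leave alone
- coupler: black hydraulic quick coupler standing upright, 46 mm diameter, 90 mm high; origin under its centre. Leave alone
- gear: worn bronze gear segment lying flat, about 120 mm long, 16 mm thick; origin on its underside. Leave alone
Things that resemble listed ones, but are neither listed nor needed, are in the scene too. There is more than one size of the carrier; the job needs the middle-sized. What is shaped like the pad3 but yellow is not meant.

How it is judged:
By the outcome, as a careful person would: the job done as asked, in the order asked, and still so for the second after the job is handed in, with the robot touching nothing.
Of pad1, pad2, pad3, pad4 only 2 to 4 are there at a start; the rules pass over those that are not, and their reading is None.
At some moment in a run one of pad1, pad2, pad3, pad4 may be knocked a few centimetres aside while the robot is not near it.
Once in a run the grip may slacken for a moment while it holds something.
It also fails if it takes over 210 s, if anything falls off the work surface, if the arm or the gripper's body presses on something with over 40 N, if the wrist force passes 120 N, or if a joint passes its speed limit or range.

ROBOT

A 6-joint arm with a two-finger parallel gripper is mounted at the origin on the work surface. World frame = base frame: x ahead of the robot, y to its left, z up, the work surface at z = 0. Lengths are in mm, angles in degrees, forces in N, time in s.
With the tool pointing down it reaches from about 350 to 850 mm from the base axis. Payload 8.1 kg.
Tool frame: the origin (TCP) lies on the centre line of the jaws, within the pads' length; the fingertips stand 14 mm ahead of it and the grasp point (between the pads) lies 5 mm behind it; z points along the fingers, y is the line along which they close (so a half turn about z gives the same grasp; the last joint's range is limited). The gripper opens to 85 mm and grips with 20 to 120 N. Pads are 22 mm wide; open, the fingers measure 114 mm over their backs; the gripper's body (76 mm by 85 mm) begins 54 mm behind the grasp point. The pads swing forward as they close: fully open they stand 13 mm farther back than shut.
Start: joints at [-79.664, 7.471, 85.268, -0, 87.261, -4.893], TCP at [157.629, -578.929, 245.292] pointing down, gripper open.
Joint ranges: [-169.43, 169.43], [-51.17, 129.36], [1.28, 143.12], [-76.62, 256.62], [0, 156.53], [-152.29, 152.29]. Speed limits (degrees/s): [136.94, 136.94, 159.86, 180, 180, 180].

INTERFACE

Orientations are given as [roll, pitch, yaw] about the fixed x, y, z axes, in that order (R = Rz(yaw) Ry(pitch) Rx(roll)).
In Python, from bench import sense, snapshot, camera_info, hand_in gives the robot as it stands. The module is installed in compiled form; this text tells all that it offers.
- The arm moves only by the tool apply_moves, never from a script. Its argument "deltas" is a list of rows, each a list of 7 numbers: the shift along the tool's x, y, z scaled (see below), then the turn, a rotation vector about the tool's x, y, z scaled (see below), then the opening, from 0 (shut) to 1 (fully open). In form: [[dx, dy, dz, ax, ay, az, claw], ...]. A call has 1 to 8 rows; each row shifts and turns the commanded pose from where the row before left it, along the tool's axes as they then stand; what a row does not reach is not made up. The controller multiplies each number of a shift by 0.03 m and each number of a turn by 0.08 rad. A row lasts 1/8 s, in which the tool goes at most 62.5 mm and 10.7 degrees, less where a joint would pass 70% of its speed; a pose out of reach is approached as far as the arm can. A call with a number of a shift or a turn outside -1 to 1 is refused whole. A call with a gripper value outside its range is refused whole. The fingers move at their own pace and stop on an object; "grip_force" is the grip in N (left out, the last holds). Time passes only in rows, so rows that do not move let the fingers close. It gives the time, the measured TCP pose, the force, the opening and the grip force at its end, in the units of the state.
- sense(): the state, without advancing time (a new reading comes with each control period).
- snapshot(name): name is "side" or "top" or "wrist"; returns the picture (400x640x3 uint8, red, green, blue); there is no depth.
- camera_info(name): a dict with "vertical_fov" (degrees; the focal length in pixels is half the picture's height over the tangent of half this angle, whatever the lens; pixels are square), "cx", "cy" (the principal point, pixels), "k1" (the pictures are not rectified: a ray, as slopes to the right and down, at radius r is drawn at 1 + k1 r^2 times it, then the intrinsics apply), "origin" and "rotation" of the camera in the world; the wrist camera has in their place "tool_from_camera" (4x4, takes a point from camera to tool coordinates, whose origin is the TCP and whose axes are the flange's). Camera axes: x right, y up, looking along -z (the intrinsics and any distortion apply to the point x, -y, -z); pixel columns grow to the right and rows downward; lengths in mm; the calibration is good to about 2 mm. A picture is of the moment at which its call begins: read the wrist's pose just before it. camera_info takes no time and is no camera call.
- hand_in(): hands the job in; it is judged then, once.
The state is a dict: "time": time; "joint_pos": joint angles; "qd": joint speeds; "joint_efforts": joint torques, N m; "tool_pos": TCP position; "tcp_rot": TCP orientation; "ft_force": force on the tool from outside, world axes, zero at the start; "wrist_torque": the same for the moment, N m; "finger_gap": finger opening in mm; "grip_force": force on a finger pad.
Only numpy, scipy, OpenCV 4.12 (cv2) and the standard library are available. Lean on these libraries where they do the work, as an engineer would, in place of code of your own. Each camera call takes 0.05 s, during which the arm holds its last target. There are 200 camera calls.

## Working session

There is one attempt and no reset: what is moved stays moved. The work goes in short steps, Python scripts to look and compute and a tool call to move; the robot and the scene stay as the last step left them, time stands still between calls to the robot, and variables do not carry over. Pictures are saved under pics/ and viewed, at most 17 in all, crops included, and the job is handed in when it is done.

Besides the shell and the picture viewer there is one more tool, called after ">>>" by a JSON object that holds its "api" and its "payload", one argument or row to a line. apply_moves: Moves the arm, as the interface text tells. Its arguments: {"type":"object","properties":{"deltas":{"type":"array"},"grip_force":{"type":"number"}},"required":["deltas"]}

```bash
mkdir -p pics
cat > h.py <<'E'
import numpy as np, cv2
from bench import sense, snapshot, camera_info, hand_in
from scipy.spatial.transform import Rotation as R
def cam(name, s=None):
    i=camera_info(name)
    if name=="wrist":
        s=s or sense()
        T=np.array(i["tool_from_camera"]); Rt=R.from_euler("xyz",s["tcp_rot"],degrees=True).as_matrix()
        o=Rt@T[:3,3]+np.array(s["tool_pos"]); Rc=Rt@T[:3,:3]
    else: o=np.array(i["origin"]); Rc=np.array(i["rotation"])
    f=200/np.tan(np.radians(i["vertical_fov"])/2)
    return dict(o=o,R=Rc,f=f,cx=i["cx"],cy=i["cy"],k=i["k1"])
def ray(c,uv):
    uv=np.atleast_2d(np.array(uv,float)); d=(uv-[c["cx"],c["cy"]])/c["f"]; p=d.copy()
    for _ in range(30): p=d/(1+c["k"]*(p**2).sum(1,keepdims=True))
    v=np.c_[p[:,0],-p[:,1],-np.ones(len(p))]
    return v@c["R"].T
def plane(c,uv,z):
    v=ray(c,uv); t=(z-c["o"][2])/v[:,2]
    return c["o"]+v*t[:,None]
def proj(c,P):
    q=(np.atleast_2d(P)-c["o"])@c["R"]; p=np.c_[q[:,0],-q[:,1]]/-q[:,2:3]
    p=p*(1+c["k"]*(p**2).sum(1,keepdims=True))
    return p*c["f"]+[c["cx"],c["cy"]]
def shot(name,fn):
    s=sense(); im=snapshot(name); cv2.imwrite("pics/"+fn+".png",im[:,:,::-1]); return im,cam(name,s)
E
python3 - <<'E'
from h import *
for n in ("top","side","wrist"):
    im,c=shot(n,n+"0"); print(n,c["o"].round(),c["R"].round(2).tolist(),round(c["f"]),c["cx"],c["cy"],c["k"])
s=sense();print(s)
E
```

```text
top [ 124.   51. 1620.] [12.53, 0.38, -90.24] 446 318.97618474309047 204.92134414367743 -0.09372931647107748
side [ 249. 1059.  807.] [56.54, -0.52, -167.28] 361 316.58952639028587 200.89914739904583 -0.027367533628876086
wrist [ 226. -561.  375.] [[0.26, 0.93, 0.27], [-0.96, 0.25, 0.07], [-0.0, -0.28, 0.96]] 346 311.07957035137474 200.7688699296009 -0.010429060333948357
{'time': 0.15, 'joint_pos': array([-7.96625034e+01,  7.50429106e+00,  8.53158561e+01, -2.20760035e-03,
        8.72601687e+01, -4.89458043e+00]), 'qd': array([-0.01059471, -0.09991196, -0.25419854, -0.02922711, -0.03807633,
        0.04259058]), 'joint_efforts': array([ 1.00137080e-03, -5.70063150e+01, -5.01158023e+01, -1.60546133e-04,
        9.75906471e-03,  4.42802855e-05]), 'tool_pos': array([ 157.5588431 , -578.52935905,  244.48581479]), 'tcp_rot': array([-1.79919789e+02, -4.65587682e-03,  1.52321808e+01]), 'ft_force': array([-0.04546721, -0.22850019,  0.3274159 ]), 'wrist_torque': array([ 0.01572821, -0.01163387, -0.02954314]), 'grip_force': 0.0, 'finger_gap': 85.19205280604432}
```

View pics/top0.png

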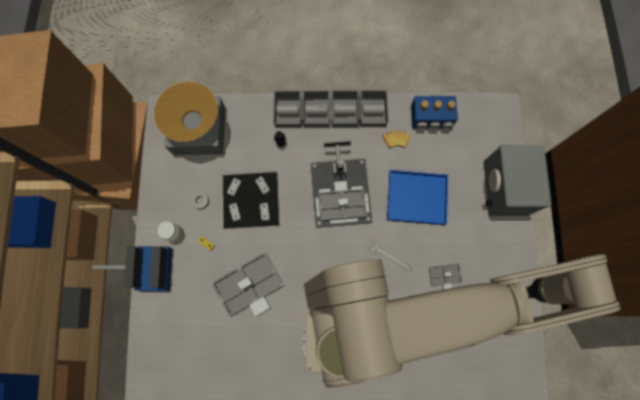

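View pics/side0.png

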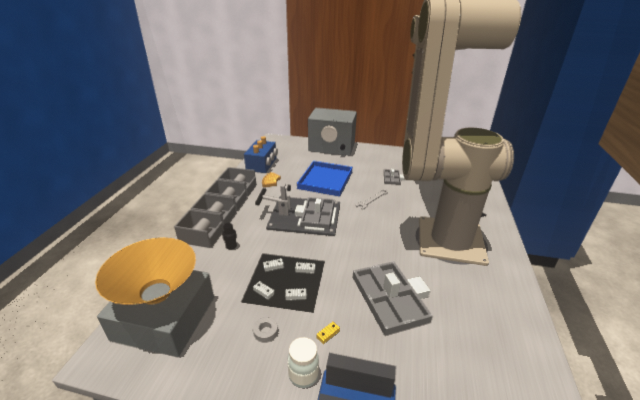

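```bash
sed -i 's/o=np.array(i\["origin"\]); Rc=np.array(i\["rotation"\])/o=np.array(i["origin"]); Rc=R.from_euler("xyz",i["rotation"],degrees=True).as_matrix()/' h.py
python3 - <<'E'
from h import *
im=cv2.imread("pics/top0.png"); c=cam("top")
def rects(m,z,amin,lab):
    for k in cv2.findContours(m,cv2.RETR_EXTERNAL,cv2.CHAIN_APPROX_NONE)[0]:
        if cv2.contourArea(k)>amin:
            P=plane(c,k[:,0,:],z)[:,:2].astype(np.float32); r=cv2.minAreaRect(P)
            print(lab,np.round(r[0],1),np.round(r[1],1),round(r[2],1),k[:,0].mean(0).round())
hsv=cv2.cvtColor(im,cv2.COLOR_BGR2HSV)
b=((hsv[...,0]>105)&(hsv[...,0]<130)&(hsv[...,1]>180)).astype(np.uint8); b[:, :380]=0
rects(b,30,500,"tray")
g=hsv[...,2]
m=np.zeros_like(b); m[165:235,215:285]=(g[165:235,215:285]<60); rects(m,3,500,"mat")
p=np.zeros_like(b); p[175:225,226:276]=(g[175:225,226:276]>100); rects(p,23,20,"pad")
n=np.zeros_like(b); n[155:232,300:380]=(g[155:232,300:380]<95); rects(cv2.morphologyEx(n,cv2.MORPH_OPEN,np.ones((5,5))),12,500,"nest")
s=cv2.resize(im[120:240,290:460],None,fx=4.5,fy=4.5,interpolation=cv2.INTER_CUBIC); cv2.imwrite("pics/c1.png",s)
E
```

```text
tray [ 505.5 -302.9] [205.  180.2] 85.1 [421. 196.]
mat [505.9 317.3] [201.  200.7] 3.0 [250. 200.]
pad [456.7 372.4] [61.2 28.7] 17.6 [234. 211.]
pad [457.1 261.7] [61.2 28.2] 8.4 [264. 211.]
pad [552.4 379. ] [27.6 60.4] 65.9 [234. 186.]
pad [557.3 271.7] [60.5 28.1] 31.2 [262. 185.]
nest [589.4 -15.4] [126.2 206.2] 4.5 [337. 175.]
```

View pics/c1.png

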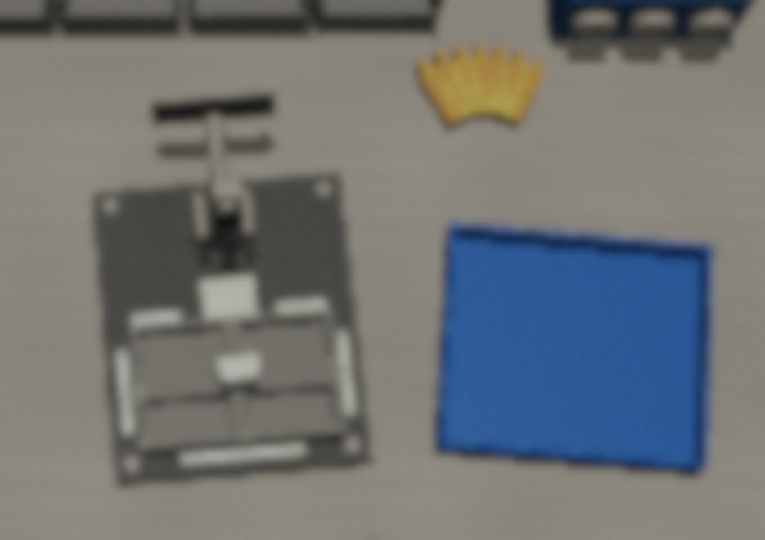

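>>> {"api": "apply_moves", "payload": {
  "deltas": [
    [0,0,-0.6,0,0,0.74,1],
    [0,0,-0.6,0,0,0.74,1],
    [0,0,-0.6,0,0,0.74,1],
    [0.5,-0.7,0,0,0,0,1],
    [0.66,-0.91,0,0,0,0,1],
    [0.66,-0.91,0,0,0,0,1],
    [0.66,-0.91,0,0,0,0,1],
    [0.66,-0.91,0,0,0,0,1]
  ]
}}

```text
time: 1.15
tool_pos: [240.4, -439.8, 299.0]
tcp_rot: [-180.0, 0.0, 5.0]
ft_force: [1.0, -0.8, 0.6]
finger_gap: 85.5
grip_force: 0.0
```

>>> {"api": "apply_moves", "payload": {
  "deltas": [
    [0.66,-0.91,0,0,0,0,1],
    [0.66,-0.91,0,0,0,0,1],
    [0.66,-0.91,0,0,0,0,1],
    [0.66,-0.91,0,0,0,0,1],
    [0.66,-0.91,0,0,0,0,1],
    [0.66,-0.91,0,0,0,0,1],
    [0.66,-0.91,0,0,0,0,1],
    [0.66,-0.91,0,0,0,0,1]
  ]
}}

```text
time: 2.15
tool_pos: [378.9, -208.4, 299.1]
tcp_rot: [-180.0, 0.0, 5.0]
ft_force: [-0.4, -0.6, -0.2]
finger_gap: 85.4
grip_force: 0.0
```

>>> {"api": "apply_moves", "payload": {
  "deltas": [
    [0.66,-0.91,0,0,0,0,1],
    [0.66,-0.91,0,0,0,0,1],
    [0.66,-0.91,0,0,0,0,1],
    [0.66,-0.91,0,0,0,0,1],
    [0.66,-0.91,0,0,0,0,1],
    [0.66,-0.91,0,0,0,0,1],
    [0.3,-0.4,0,0,0,0,1],
    [0,0,0,0,0,0,1]
  ]
}}

```text
time: 3.15
tool_pos: [490.3, -22.7, 299.0]
tcp_rot: [180.0, 0.0, 5.1]
ft_force: [-0.2, 0.8, -0.3]
finger_gap: 85.4
grip_force: 0.0
```

Run:
```python
from h import *
im,c=shot("wrist","w1"); s=sense(); print(s["time"],s["tool_pos"],s["tcp_rot"],c["o"])
u=cv2.imread("pics/w1.png"); cv2.imwrite("pics/w1b.png",cv2.resize(u,(800,500),interpolation=cv2.INTER_CUBIC))
t=cam("top"); k=np.array([[95,193],[340,177],[369,460],[120,484]])/4.5+[290,120]
P=plane(t,k,12)[:,:2]; print(P.round(1)); 
k=np.array([[448,226],[710,247],[703,470],[437,450]])/4.5+[290,120]
P=plane(t,k,30)[:,:2]; print(P.round(1),P.mean(0))
```

```text
3.2 [490.10516263 -23.32148561 299.04797881] [1.79984273e+02 4.80997316e-02 5.09288470e+00] [561.11126579 -17.04383484 429.32685826]
[[ 644.8   89.5]
 [ 657.8 -116.7]
 [ 415.7 -133.7]
 [ 397.1   69.3]]
[[ 608.9 -203.3]
 [ 590.1 -421.3]
 [ 402.4 -402.8]
 [ 420.3 -186.9]] [ 505.4144634 -303.584011 ]
```

View pics/w1b.png

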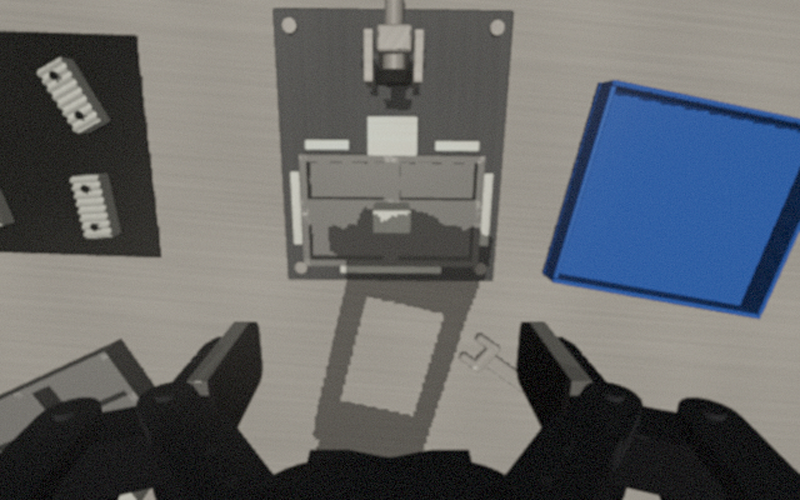

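Run:
```python
from h import *
s=dict(tool_pos=[490.1,-23.32,299.05],tcp_rot=[179.98,.05,5.09]); c=cam("wrist",s)
def fit(px,loc,z):
    P=plane(c,np.array(px)/1.25,z)[:,:2]; L=np.array(loc,float)
    Lc=L-L.mean(0); Pc=P-P.mean(0)
    a=np.arctan2((Lc[:,0]*Pc[:,1]-Lc[:,1]*Pc[:,0]).sum(),(Lc*Pc).sum()); M=np.array([[np.cos(a),-np.sin(a)],[np.sin(a),np.cos(a)]])
    o=P.mean(0)-M@L.mean(0); print(o.round(1),np.degrees(a).round(2),"res",(L@M.T+o-P).round(1).tolist())
print("nest");fit([[274,10],[513,12],[492,279],[288,279]],[[175,105],[175,-105],[-75,-105],[-75,105]],12)
print("car");fit([[301,157],[486,157],[480,265],[305,265]],[[52,83],[52,-83],[-52,-83],[-52,83]],34)
print("rib");fit([[372,210],[411,210],[411,234],[373,234]],[[10,16],[10,-16],[-10,-16],[-10,16]],75)
print("tab");fit([[367,117],[417,117],[417,156]],[[85,22],[85,-22],[52,-22]],34)
im=cv2.imread("pics/w1.png"); g=cv2.cvtColor(im,cv2.COLOR_BGR2GRAY)
cv2.imwrite("pics/c2.png",cv2.resize(im[90:230,200:420],None,fx=3.6,fy=3.6,interpolation=cv2.INTER_CUBIC))
print(plane(c,np.array([[611,82],[545,273],[756,316]])/1.25,30).round(1))
```

```text
nest
[484.2 -27.1] 4.6 res [[1.5, 1.7], [1.5, -0.7], [-2.3, -1.1], [-0.7, 0.0]]
car
[484.  -28.7] 4.98 res [[1.3, 0.5], [1.0, 0.2], [-1.4, 0.7], [-0.9, -1.4]]
rib
[484.  -27.3] 5.44 res [[-0.3, -0.4], [-0.2, 0.0], [0.3, 0.2], [0.1, 0.2]]
tab
[483.8 -27.9] 5.2 res [[-0.2, 0.0], [-0.1, -0.3], [0.3, 0.3]]
[[ 614.8 -206.7   30. ]
 [ 437.  -182.2   30. ]
 [ 410.4 -405.2   30. ]]
```

>>> {"api": "apply_moves", "payload": {
  "deltas": [
    [0,0,0,0,0,-0.98,1],
    [0,0,0,0,0,-0.98,1],
    [0,0,0,0,0,-0.98,1],
    [0,0,0,0,0,-0.98,1],
    [0,0,0,0,0,-0.98,1],
    [0,0,0,0,0,-0.98,1],
    [0,0,0,0,0,-0.98,1],
    [0,0,0,0,0,-0.98,1]
  ]
}}

```text
time: 4.2
tool_pos: [489.9, -24.4, 299.4]
tcp_rot: [180.0, 0.0, 41.0]
ft_force: [0.4, 0.6, -0.0]
finger_gap: 85.7
grip_force: 0.0
```

>>> {"api": "apply_moves", "payload": {
  "deltas": [
    [0,0,0,0,0,-0.98,1],
    [0,0,0,0,0,-0.98,1],
    [0,0,0,0,0,-0.98,1],
    [0,0,0,0,0,-0.98,1],
    [0,0,0,0,0,-0.98,1],
    [0,0,0,0,0,-0.98,1],
    [0,0,0,0,0,-0.98,1],
    [0,0,0,0,0,-0.98,1]
  ]
}}

```text
time: 5.2
tool_pos: [489.8, -24.4, 299.4]
tcp_rot: [180.0, 0.0, 77.0]
ft_force: [-0.2, -0.3, 0.1]
finger_gap: 85.4
grip_force: 0.0
```

>>> {"api": "apply_moves", "payload": {
  "deltas": [
    [0,0,0,0,0,-0.98,1],
    [0,0,0,0,0,-0.98,1],
    [0,0,0,0,0,-0.98,1],
    [0,0,0,0,0,-0.98,1],
    [-0.31,0.88,0,0,0,0,1],
    [-0.31,0.88,0,0,0,0,1],
    [-0.31,0.88,0,0,0,0,1],
    [-0.31,0.88,0,0,0,0,1]
  ]
}}

```text
time: 6.2
tool_pos: [599.1, -53.0, 299.4]
tcp_rot: [-180.0, 0.0, 94.8]
ft_force: [-0.1, -0.4, 0.6]
finger_gap: 85.3
grip_force: 0.0
```

>>> {"api": "apply_moves", "payload": {
  "deltas": [
    [0,0.88,0.8,0,0,0,1],
    [0,0.88,0.8,0,0,0,1],
    [0,0.88,0.8,0,0,0,1],
    [0,0.88,0.8,0,0,0,1],
    [0,0,0,0,0,0,1]
  ]
}}

```text
time: 6.82
tool_pos: [702.8, -43.4, 199.0]
tcp_rot: [-179.7, -0.1, 94.8]
ft_force: [-1.3, 0.6, -0.1]
finger_gap: 85.4
grip_force: 0.0
```

```bash
cat >> h.py <<'E'
NO=np.array([484.1,-27.5]); NY=4.9
def n2w(p):
    a=np.radians(NY); return NO+np.array([[np.cos(a),-np.sin(a)],[np.sin(a),np.cos(a)]])@np.array(p[:2],float)
def w2n(p):
    a=np.radians(NY); return (np.array(p)[...,:2]-NO)@np.array([[np.cos(a),-np.sin(a)],[np.sin(a),np.cos(a)]])
E
python3 - <<'E'
from h import *
im,c=shot("wrist","w2"); s=sense(); print(s["tool_pos"],s["tcp_rot"],"nest",w2n(s["tool_pos"]))
t=cam("top"); print("bar top cam",w2n(plane(t,[[337.1,144]],73)))
print(proj(c,np.r_[n2w([217,y]),73]) if 0 else [proj(c,[[*n2w([217,y]),73]]).round().tolist() for y in (-50,0,50)])
E
```

```text
[702.95214196 -43.46704648 201.2170751 ] [-1.79784748e+02 -2.28719111e-02  9.48309637e+01] nest [216.68844622 -34.60236825]
bar top cam [[214.0948264    1.80382605]]
[[[312.0, 214.0]], [[312.0, 150.0]], [[312.0, 79.0]]]
```

View pics/w2.png

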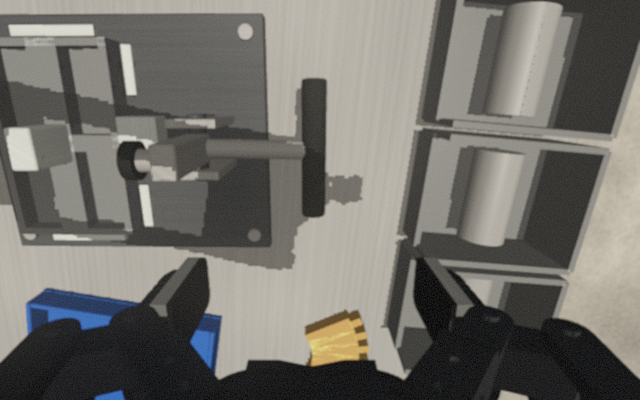

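>>> {"api": "apply_moves", "payload": {
  "deltas": [
    [0,0,0.2,0,0,0,0.5],
    [0,0,0.2,0,0,0,0.5],
    [0,0,0.8,0,0,0,0.5],
    [0,0,0.8,0,0,0,0.5],
    [0,0,0.8,0,0,0,0.5],
    [0,0,0.8,0,0,0,0.5],
    [0,0,0.7,0,0,0,0.5],
    [0,0,0,0,0,0,0.5]
  ],
  "grip_force": 50
}}

```text
time: 7.88
tool_pos: [702.2, -41.9, 72.0]
tcp_rot: [-179.8, -0.0, 94.9]
ft_force: [-0.1, 0.1, -0.7]
finger_gap: 42.5
grip_force: 0.0
```

>>> {"api": "apply_moves", "payload": {
  "deltas": [
    [0,0,0,0,0,0,0],
    [0,0,0,0,0,0,0],
    [0,0,0,0,0,0,0],
    [0,0,0,0,0,0,0]
  ]
}}

```text
time: 8.38
tool_pos: [703.6, -42.4, 76.1]
tcp_rot: [-180.0, 0.0, 94.9]
ft_force: [-7.4, -0.7, 4.6]
finger_gap: 16.1
grip_force: 49.5
```

Run:
```python
import numpy as np
for q in np.arange(1.6,-.01,-.1):
    a=np.radians(80)+q; print(round(q,1),np.round([128-90*np.cos(a),60+90*np.sin(a)],1))
```

```text
1.6 [217.1  73. ]
1.5 [215.3  81.9]
1.4 [212.7  90.5]
1.3 [209.2  98.8]
1.2 [204.9 106.7]
1.1 [199.9 114.1]
1.0 [194.1 121. ]
0.9 [187.7 127.3]
0.8 [180.7 133. ]
0.7 [173.1 137.9]
0.6 [165.1 142. ]
0.5 [156.8 145.3]
0.4 [148.1 147.7]
0.3 [139.3 149.3]
0.2 [130.3 150. ]
0.1 [121.3 149.8]
-0.0 [112.4 148.6]
```

>>> {"api": "apply_moves", "payload": {
  "deltas": [
    [0,0,0,0,0,0,0.4],
    [0,0,0,0,0,0,0.4],
    [0,0,0.24,0,0,0,0.4],
    [0,0,0,0,0,0,0.4],
    [0,0,0,0,0,0,0],
    [0,0,0,0,0,0,0],
    [0,0,0,0,0,0,0],
    [0,0,0,0,0,0,0]
  ]
}}

```text
time: 9.38
tool_pos: [703.5, -42.1, 66.8]
tcp_rot: [-179.9, -0.0, 94.9]
ft_force: [-4.2, 0.2, 0.1]
finger_gap: 16.8
grip_force: 48.9
```

>>> {"api": "apply_moves", "payload": {
  "deltas": [
    [0,-0.06,-0.3,0,0,0,0],
    [0,-0.09,-0.29,0,0,0,0],
    [0,-0.12,-0.28,0,0,0,0],
    [0,-0.14,-0.26,0,0,0,0],
    [0,-0.17,-0.25,0,0,0,0],
    [0,-0.19,-0.23,0,0,0,0],
    [0,-0.21,-0.21,0,0,0,0],
    [0,-0.23,-0.19,0,0,0,0]
  ]
}}

```text
time: 10.38
tool_pos: [670.2, -44.8, 130.8]
tcp_rot: [179.6, 0.0, 94.9]
ft_force: [7.9, 2.5, -1.1]
finger_gap: 16.2
grip_force: 48.7
```

>>> {"api": "apply_moves", "payload": {
  "deltas": [
    [0,-0.25,-0.16,0,0,0,0],
    [0,-0.27,-0.14,0,0,0,0],
    [0,-0.28,-0.11,0,0,0,0],
    [0,-0.29,-0.08,0,0,0,0],
    [0,-0.29,-0.05,0,0,0,0],
    [0,-0.3,-0.02,0,0,0,0],
    [0,-0.3,0.01,0,0,0,0],
    [0,-0.3,0.04,0,0,0,0]
  ]
}}

```text
time: 11.38
tool_pos: [603.9, -50.6, 149.9]
tcp_rot: [179.3, 0.1, 94.9]
ft_force: [3.1, 5.8, 22.5]
finger_gap: 16.1
grip_force: 57.0
```

Run:
```python
from h import *
s=sense(); print(w2n(s["tool_pos"]),s["tool_pos"],s["ft_force"],s["finger_gap"])
im,c=shot("side","s1"); cv2.imwrite("pics/s1c.png",cv2.resize(im[140:270,220:420,::-1],None,fx=4,fy=4,interpolation=cv2.INTER_CUBIC))
```

```text
[117.40528346 -33.24675074] [603.91603707 -50.59684564 149.93634485] [ 3.06578046  5.82914334 22.47927355] 16.078280757577648
```

View pics/s1c.png

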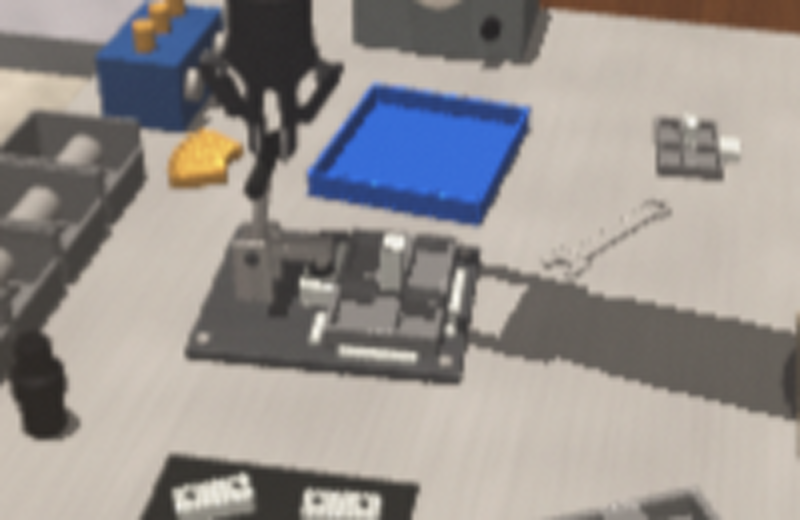

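>>> {"api": "apply_moves", "payload": {
  "deltas": [
    [0,-0.2,0,0,0,0,0],
    [0,0,0,0,0,0,0],
    [0,0,0,0,0,0,0.5],
    [0,0,0,0,0,0,0.5],
    [0,0,0,0,0,0,0.5],
    [0,0,-0.6,0,0,0,0.5],
    [0,0,-0.9,0,0,0,0.5],
    [0,0,-0.9,0,0,0,1]
  ]
}}

```text
time: 12.42
tool_pos: [593.7, -51.6, 216.6]
tcp_rot: [180.0, 0.0, 94.9]
ft_force: [-0.7, -0.5, 0.7]
finger_gap: 59.9
grip_force: 0.0
```

>>> {"api": "apply_moves", "payload": {
  "deltas": [
    [-0.3,-1,0,0,0,0,1],
    [-0.3,-1,0,0,0,0,1],
    [-0.3,-1,0,0,0,0,1],
    [-0.3,-1,0,0,0,0,1],
    [-0.3,-1,0,0,0,0,1],
    [0,0,0,0,0,0,1]
  ]
}}

```text
time: 13.18
tool_pos: [447.1, -109.9, 215.9]
tcp_rot: [179.9, 0.0, 94.8]
ft_force: [-0.2, -0.2, 1.0]
finger_gap: 85.4
grip_force: 0.0
```

Run:
```python
from h import *
s=sense(); print(w2n(s["tool_pos"]),s["tool_pos"],s["tcp_rot"])
im,c=shot("wrist","w3"); print([proj(c,[[*n2w([112.4,y]),148.6]]).round().tolist() for y in (-50,0,50)])
print([proj(c,[[*n2w([x,y]),34]]).round().tolist() for x,y in ((56,12),(56,-12),(80,12),(80,-12))])
```

```text
[-43.91800107 -78.93930269] [ 447.08525857 -109.90214344  215.93287641] [1.79946847e+02 4.38134896e-02 9.48001594e+01]
[[[577.0, 173.0]], [[596.0, 83.0]], [[617.0, -20.0]]]
[[[427.0, 75.0]], [[425.0, 104.0]], [[455.0, 75.0]], [[452.0, 104.0]]]
```

View pics/w3.png

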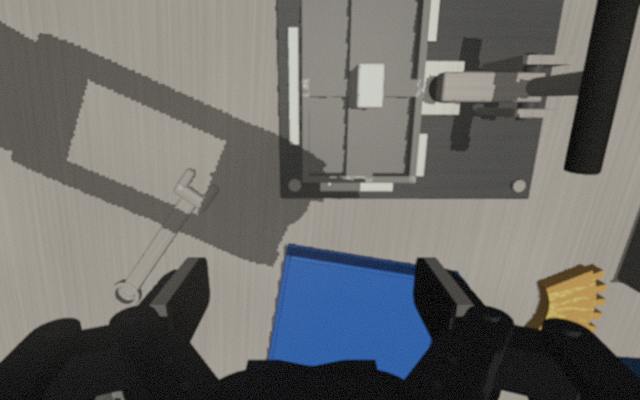

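>>> {"api": "apply_moves", "payload": {
  "deltas": [
    [0.9,0.2,-0.15,0,0,0,1],
    [0.9,0.2,-0.15,0,0,0,1],
    [0.9,0.2,-0.15,0,0,0,1],
    [0.9,0.2,-0.15,0,0,0,1],
    [0.9,0.2,-0.15,0,0,0,1],
    [0.9,0.2,-0.15,0,0,0,1],
    [0.9,0.2,-0.15,0,0,0,1],
    [0.9,0.2,-0.15,0,0,0,1]
  ]
}}

```text
time: 14.22
tool_pos: [478.2, 111.8, 251.5]
tcp_rot: [180.0, -0.0, 94.9]
ft_force: [0.8, -0.1, -0.2]
finger_gap: 85.5
grip_force: 0.0
```

>>> {"api": "apply_moves", "payload": {
  "deltas": [
    [0.9,0.2,-0.15,0,0,0,1],
    [0.9,0.2,-0.15,0,0,0,1],
    [0.9,0.2,-0.15,0,0,0,1],
    [0.9,0.2,-0.15,0,0,0,1],
    [0.9,0.2,-0.15,0,0,0,1],
    [0.9,0.2,-0.15,0,0,0,1],
    [0.9,0.2,-0.15,0,0,0,1],
    [0,0,0,0,0,0,1]
  ]
}}

```text
time: 15.22
tool_pos: [503.4, 304.5, 282.7]
tcp_rot: [180.0, -0.0, 95.0]
ft_force: [0.1, -0.2, -0.8]
finger_gap: 85.2
grip_force: 0.0
```

```bash
cat >> h.py <<'E'
def pads(im,c):
    """bright pad tops inside the mat -> world centre, sides, long-axis angle"""
    g=cv2.cvtColor(im,cv2.COLOR_RGB2HSV); out=[]
    m=((g[...,2]>115)&(g[...,1]<70)).astype(np.uint8)
    m=cv2.morphologyEx(m,cv2.MORPH_CLOSE,np.ones((5,5)))
    for k in cv2.findContours(m,cv2.RETR_EXTERNAL,cv2.CHAIN_APPROX_NONE)[0]:
        P=plane(c,k[:,0,:],23)[:,:2].astype(np.float32); (x,y),(w,h),a=cv2.minAreaRect(P)
        if 40<max(w,h)<75 and 15<min(w,h)<40 and k[:,0,1].max()<398:
            out.append((x,y,max(w,h),min(w,h),(a if w>h else a+90)%180,*k[:,0].mean(0)))
    return np.round(out,1)
E
python3 - <<'E'
from h import *
im,c=shot("wrist","w4"); s=sense(); print(s["tool_pos"],s["tcp_rot"]); print(pads(im,c))
E
```

```text
[503.32023747 303.26529808 282.36613778] [ 1.79991776e+02 -8.30671086e-04  9.49994191e+01]
[[9.483e+02 8.830e+01 5.040e+01 1.670e+01 1.000e-01 6.243e+02 3.498e+02]
 [4.620e+02 2.614e+02 5.810e+01 2.540e+01 8.200e+00 2.720e+02 1.979e+02]
 [5.619e+02 2.718e+02 6.090e+01 2.880e+01 3.060e+01 3.582e+02 1.963e+02]
 [4.613e+02 3.714e+02 6.110e+01 2.730e+01 1.690e+01 2.771e+02 1.004e+02]
 [5.562e+02 3.779e+02 6.120e+01 2.750e+01 1.554e+02 3.645e+02 1.019e+02]]
```

View pics/w4.png

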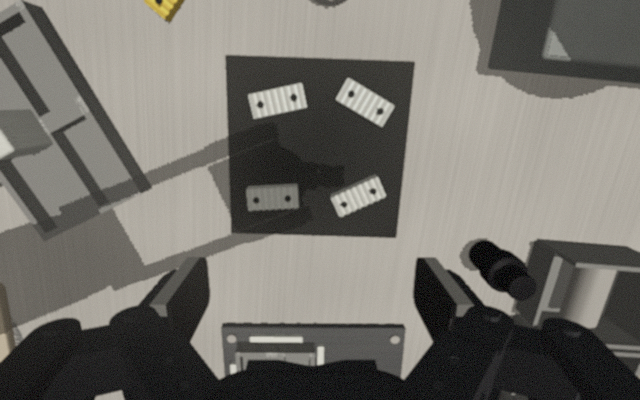

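>>> {"api": "apply_moves", "payload": {
  "deltas": [
    [0,0,0.36,0,0,0.94,0.5],
    [0,0,0.36,0,0,0.94,0.5],
    [0,0,0.36,0,0,0.94,0.5],
    [0,0,0.36,0,0,0.94,0.5],
    [0,0,0.36,0,0,0.94,0.5],
    [0,0,0.36,0,0,0.94,0.5],
    [0,0,0.36,0,0,0.94,0.5],
    [0,0,0.36,0,0,0.94,0.5]
  ]
}}

```text
time: 16.27
tool_pos: [503.3, 301.3, 195.5]
tcp_rot: [180.0, 0.0, 60.2]
ft_force: [0.0, -0.8, 0.9]
finger_gap: 42.8
grip_force: 0.0
```

>>> {"api": "apply_moves", "payload": {
  "deltas": [
    [0,0,0.36,0,0,0.94,0.5],
    [0,0,0.36,0,0,0.94,0.5],
    [0,0,0.36,0,0,0.94,0.5],
    [0,0,0.36,0,0,0.94,0.5],
    [0,0,0.36,0,0,0.94,0.5],
    [0,0,0.36,0,0,0.94,0.5],
    [0,0,0.36,0,0,0.94,0.5],
    [0.57,0.95,0,0,0,0,0.5]
  ]
}}

```text
time: 17.27
tool_pos: [530.7, 285.9, 118.8]
tcp_rot: [-180.0, 0.2, 30.3]
ft_force: [1.3, 1.2, -0.2]
finger_gap: 42.9
grip_force: 0.0
```

>>> {"api": "apply_moves", "payload": {
  "deltas": [
    [0.57,0.95,0,0,0,0,0.5],
    [0,0,0,0,0,0,0.5],
    [0,0,0,0,0,0,0.5]
  ]
}}

```text
time: 17.65
tool_pos: [561.1, 269.7, 120.0]
tcp_rot: [-180.0, 0.0, 30.2]
ft_force: [-0.8, -0.3, -0.6]
finger_gap: 42.9
grip_force: 0.0
```

```bash
cat >> h.py <<'E'
def to(x,y,z,yaw,s=None):
    s=s or sense(); p=np.array(s["tool_pos"]); y0=s["tcp_rot"][2]
    d=(yaw-y0+180)%360-180; a=np.radians(yaw); D=np.array([x,y,z])-p
    t=np.array([np.cos(a)*D[0]+np.sin(a)*D[1],np.sin(a)*D[0]-np.cos(a)*D[1],-D[2]])/30
    print("at",p.round(1),s["tcp_rot"].round(1),"turn units",round(-np.radians(d)/.08,2),"then shift units",t.round(3),"gap",round(s["finger_gap"],1))
E
python3 - <<'E'
from h import *
im,c=shot("wrist","w5"); p=pads(im,c); print(p)
b=min(p,key=lambda r:np.hypot(r[0]-562,r[1]-271.8)); to(b[0],b[1],28,b[4])
E
```

```text
[[468.5 254.1  68.4  16.8  15.5 265.7 314. ]
 [465.8 370.1  66.3  33.   16.6 122.1 248.3]
 [564.  272.   61.5  27.5  31.  308.7 200.5]
 [558.8 376.6  63.1  28.  155.6 166.  129.6]]
at [560.8 270.  120. ] [-180.     0.    30.3] turn units -0.16 then shift units [ 1.260e-01 -1.000e-03  3.065e+00] gap 42.8
```

>>> {"api": "apply_moves", "payload": {
  "deltas": [
    [0.1,0,0.3,0,0,-0.1,0.5],
    [0,0,0.8,0,0,0,0.5],
    [0,0,0.8,0,0,0,0.5],
    [0,0,0.8,0,0,0,0.5],
    [0,0,0.36,0,0,0,0.5],
    [0,0,0,0,0,0,0.5],
    [0,0,0,0,0,0,0],
    [0,0,0,0,0,0,0]
  ],
  "grip_force": 70
}}

```text
time: 18.7
tool_pos: [565.0, 272.0, 29.9]
tcp_rot: [180.0, -0.1, 30.7]
ft_force: [0.3, 0.4, 2.5]
finger_gap: 23.4
grip_force: 69.1
```

>>> {"api": "apply_moves", "payload": {
  "deltas": [
    [0,0,0,0,0,0,0],
    [0,0,0,0,0,0,0],
    [0,0,-0.4,0,0,0,0],
    [0,0,-0.8,0,0,0,0],
    [0,0,-0.9,0,0,0,0],
    [0,0,-0.9,0,0,0,0],
    [0,0,0,0,0,0,0]
  ]
}}

```text
time: 19.58
tool_pos: [566.0, 272.2, 122.0]
tcp_rot: [179.9, -0.3, 30.7]
ft_force: [0.5, 0.1, -0.8]
finger_gap: 23.7
grip_force: 68.7
```

Run:
```python
from h import *
x,y=n2w([29,42]); print(x,y); to(x,y,120,95)
x,y=n2w([29,-42]); print(x,y)
```

```text
509.40650281776686 16.82359321100173
at [566.  272.2 122. ] [179.9  -0.3  30.7] turn units -14.02 then shift units [-8.317 -2.621  0.066] gap 23.7
516.5815243613057 -66.8694116690344
```

>>> {"api": "apply_moves", "payload": {
  "deltas": [
    [0,0,0,0,0,-1,0],
    [0,0,0,0,0,-1,0],
    [0,0,0,0,0,-1,0],
    [0,0,0,0,0,-1,0],
    [0,0,0,0,0,-1,0],
    [0,0,0,0,0,-1,0],
    [0,0,0,0,0,-1,0],
    [0,0,0,0,0,-1,0]
  ]
}}

```text
time: 20.58
tool_pos: [563.2, 271.2, 116.9]
tcp_rot: [-179.9, 0.1, 67.5]
ft_force: [0.3, -1.1, -0.4]
finger_gap: 23.6
grip_force: 68.7
```

>>> {"api": "apply_moves", "payload": {
  "deltas": [
    [0,0,0,0,0,-1,0],
    [0,0,0,0,0,-1,0],
    [0,0,0,0,0,-1,0],
    [0,0,0,0,0,-1,0],
    [0,0,0,0,0,-1,0],
    [0,0,0,0,0,-1,0],
    [-0.92,-0.5,0,0,0,0,0],
    [-0.92,-0.5,0,0,0,0,0]
  ]
}}

```text
time: 21.58
tool_pos: [537.6, 213.2, 116.8]
tcp_rot: [-179.9, 0.0, 94.9]
ft_force: [0.3, 0.3, -0.7]
finger_gap: 23.6
grip_force: 68.8
```

>>> {"api": "apply_moves", "payload": {
  "deltas": [
    [-0.92,-0.5,0,0,0,0,0],
    [-0.92,-0.5,0,0,0,0,0],
    [-0.92,-0.2,0,0,0,0,0],
    [-0.92,-0.2,0,0,0,0,0],
    [-0.92,-0.2,0,0,0,0,0],
    [-0.92,0,0,0,0,0,0],
    [-0.92,0,0,0,0,0,0],
    [0,0,0,0,0,0,0]
  ]
}}

```text
time: 22.58
tool_pos: [506.9, 15.9, 117.4]
tcp_rot: [-179.9, 0.0, 94.8]
ft_force: [1.0, 0.4, -0.6]
finger_gap: 23.4
grip_force: 68.9
```

Run:
```python
from h import *
x,y=n2w([29,42]); to(x,y,50,95)
im,c=shot("wrist","w6")
```

```text
at [506.9  15.9 117.4] [-179.9    0.    94.8] turn units -0.05 then shift units [0.023 0.087 2.246] gap 23.4
```

View pics/w6.png

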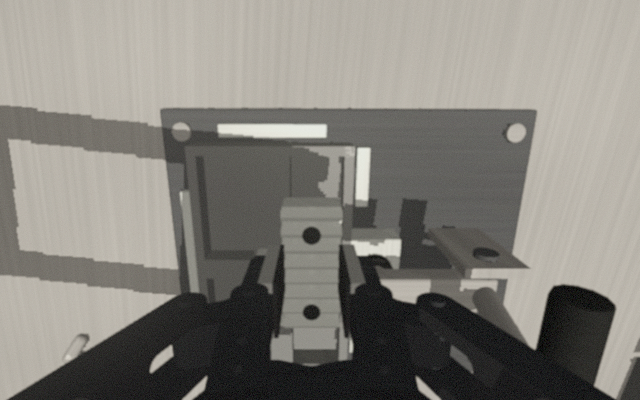

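Run:
```python
from h import *
c=cam("wrist"); P=plane(c,[[311,236],[311,312],[281,200],[341,200]],112); print(P.round(1), w2n(P).round(1))
# carrier edges: rim outer corners near: (186,147) at z34, (354,147)
print(w2n(plane(c,[[186,147],[355,147]],34)).round(1))
```

```text
[[506.1  31.8 112. ]
 [509.2  -4.8 112. ]
 [492.6  46.5 112. ]
 [517.   48.5 112. ]] [[27.  57.2]
 [26.9 20.4]
 [14.8 73. ]
 [39.3 72.9]]
[[-50.2  84.8]
 [ 54.   84.6]]
```

>>> {"api": "apply_moves", "payload": {
  "deltas": [
    [0.04,0.11,0.2,0,0,0,0],
    [0,0,0.6,0,0,0,0],
    [0,0,0.5,0,0,0,0],
    [0,0,0.4,0,0,0,0],
    [0,0,0.3,0,0,0,0],
    [0,0,0.2,0,0,0,0],
    [0,0,0,0,0,0,0]
  ]
}}

```text
time: 23.5
tool_pos: [510.5, 18.9, 52.0]
tcp_rot: [-180.0, -0.0, 94.9]
ft_force: [-0.8, 0.5, -0.1]
finger_gap: 23.5
grip_force: 68.9
```

Run:
```python
from h import *
s=sense(); print(s["ft_force"]); x,y=n2w([29,42]); to(x,y,50,95)
im,c=shot("wrist","w7"); cv2.imwrite("pics/w7c.png",cv2.resize(im[100:360,150:450,::-1],None,fx=2,fy=2))
```

```text
[-0.78365877  0.52731409 -0.09752989]
at [510.5  18.9  52. ] [-180.    -0.    94.9] turn units -0.02 then shift units [-0.064 -0.042  0.068] gap 23.5
```

View pics/w7c.png

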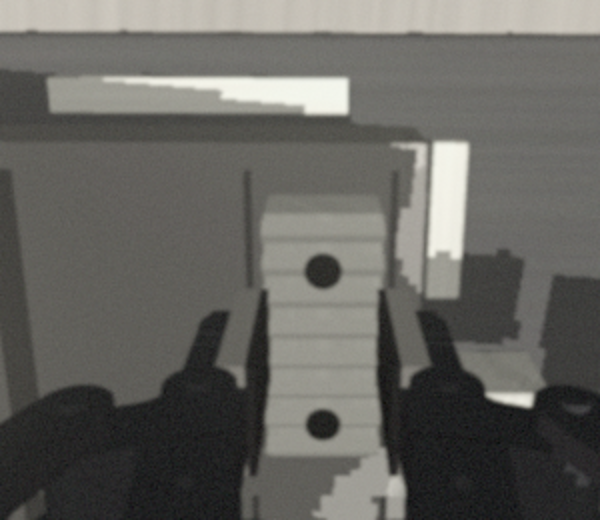

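>>> {"api": "apply_moves", "payload": {
  "deltas": [
    [0,0,0.06,0,0,0,0],
    [0,0,0,0,0,0,0.45],
    [0,0,0,0,0,0,0.45],
    [0,0,0,0,0,0,0.45],
    [0,0,-0.6,0,0,0,0.45],
    [0,0,-0.9,0,0,0,0.45],
    [0,0,-0.9,0,0,0,0.45],
    [0,0,0,0,0,0,0.45]
  ]
}}

```text
time: 24.55
tool_pos: [513.2, 18.7, 126.6]
tcp_rot: [179.6, 0.1, 94.9]
ft_force: [0.2, 0.0, 0.4]
finger_gap: 38.5
grip_force: 0.0
```

Run:
```python
from h import *
im,c=shot("wrist","w8"); cv2.imwrite("pics/w8c.png",cv2.resize(im[90:360,130:450,::-1],None,fx=1.8,fy=1.8))
to(556.2,377.9,140,155.4);to(470,325,140,95)
to(461.3,371.4,120,16.9)
```

```text
at [512.   18.8 124.7] [179.8   0.   94.9] turn units -13.2 then shift units [ 3.644 11.496 -0.509] gap 38.5
at [512.   18.8 124.7] [179.8   0.   94.9] turn units -0.02 then shift units [10.29  -0.506 -0.509] gap 38.5
at [512.   18.8 124.7] [179.8   0.   94.9] turn units 17.02 then shift units [  1.799 -11.737   0.157] gap 38.5
```

View pics/w8c.png

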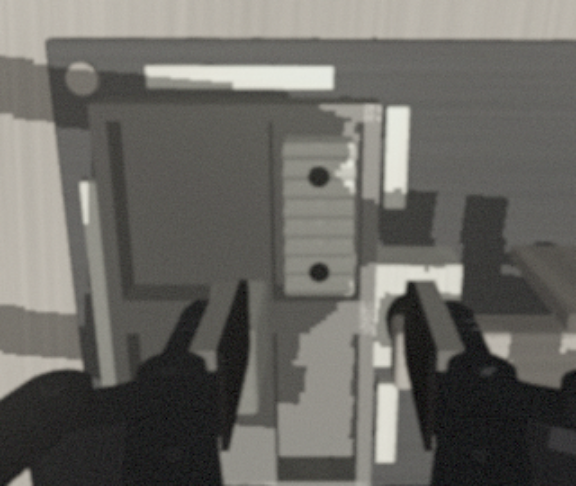

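>>> {"api": "apply_moves", "payload": {
  "deltas": [
    [0.98,0.1,-0.04,0,0,0,0.5],
    [0.98,0.1,-0.04,0,0,0,0.5],
    [0.98,0.1,-0.04,0,0,0,0.5],
    [0.98,0.1,-0.04,0,0,0,0.5],
    [0.98,0.1,0,0,0,0,0.5],
    [0.98,0.3,0,0,0,0,0.5],
    [0.98,0.3,0,0,0,0,0.5],
    [0.98,0.3,0,0,0,0,0.5]
  ]
}}

```text
time: 25.6
tool_pos: [531.8, 257.5, 126.2]
tcp_rot: [-179.9, 0.0, 94.9]
ft_force: [-0.2, -0.4, -0.7]
finger_gap: 42.9
grip_force: 0.0
```

>>> {"api": "apply_moves", "payload": {
  "deltas": [
    [0.98,0.3,0,0,0,0,0.5],
    [0.98,0.3,0,0,0,0,0.5],
    [0.98,0.3,0,0,0,0,0.5],
    [0.98,0.3,0,0,0,0,0.5],
    [0,0,0,0,0,-0.94,0.5],
    [0,0,0,0,0,-0.94,0.5],
    [0,0,0,0,0,-0.94,0.5],
    [0,0,0,0,0,-0.94,0.5]
  ]
}}

```text
time: 26.6
tool_pos: [557.6, 376.7, 125.9]
tcp_rot: [-179.9, 0.0, 112.3]
ft_force: [0.2, 0.5, -0.1]
finger_gap: 42.5
grip_force: 0.0
```

>>> {"api": "apply_moves", "payload": {
  "deltas": [
    [0,0,0,0,0,-0.94,0.5],
    [0,0,0,0,0,-0.94,0.5],
    [0,0,0,0,0,-0.94,0.5],
    [0,0,0,0,0,-0.94,0.5],
    [0,0,0,0,0,-0.94,0.5],
    [0,0,0,0,0,-0.94,0.5],
    [0,0,0,0,0,-0.94,0.5],
    [0,0,0,0,0,-0.94,0.5]
  ]
}}

```text
time: 27.6
tool_pos: [557.6, 376.6, 125.9]
tcp_rot: [-179.9, -0.1, 146.7]
ft_force: [-0.3, -0.7, 0.4]
finger_gap: 42.8
grip_force: 0.0
```

>>> {"api": "apply_moves", "payload": {
  "deltas": [
    [0,0,0,0,0,-0.94,0.5],
    [0,0,0,0,0,-0.94,0.5],
    [0,0,0,0,0,0,0.5],
    [0,0,0,0,0,0,0.5]
  ]
}}

```text
time: 28.1
tool_pos: [558.0, 376.8, 126.7]
tcp_rot: [-180.0, -0.0, 155.1]
ft_force: [0.1, 0.3, 0.6]
finger_gap: 42.8
grip_force: 0.0
```

Run:
```python
from h import *
im,c=shot("wrist","w9"); p=pads(im,c); print(p)
b=min(p,key=lambda r:np.hypot(r[0]-556,r[1]-378)); to(b[0],b[1],28,b[4])
```

```text
[[588.9  89.1  52.5  23.9 140.6   8.1 371.8]
 [555.7 378.8  61.3  27.6 155.1 312.7 198.2]
 [462.1 264.3  60.9  35.3   7.6 100.5 146.7]
 [461.3 371.5  60.4  27.1  17.3 239.7  74.2]]
at [558.1 376.9 126.9] [-180.    -0.   155.1] turn units 0.01 then shift units [0.098 0.024 3.297] gap 42.9
```

>>> {"api": "apply_moves", "payload": {
  "deltas": [
    [0.1,0.02,0.3,0,0,0,0.5],
    [0,0,0.8,0,0,0,0.5],
    [0,0,0.8,0,0,0,0.5],
    [0,0,0.8,0,0,0,0.5],
    [0,0,0.6,0,0,0,0.5],
    [0,0,0,0,0,0,0.5],
    [0,0,0,0,0,0,0],
    [0,0,0,0,0,0,0]
  ],
  "grip_force": 70
}}

```text
time: 29.15
tool_pos: [556.8, 379.4, 29.9]
tcp_rot: [179.9, 0.1, 155.2]
ft_force: [-0.3, -0.4, -0.6]
finger_gap: 23.6
grip_force: 69.3
```

>>> {"api": "apply_moves", "payload": {
  "deltas": [
    [0,0,0,0,0,0,0],
    [0,0,0,0,0,0,0],
    [0,0,-0.4,0,0,0,0],
    [0,0,-0.8,0,0,0,0],
    [0,0,-0.9,0,0,0,0],
    [0,0,-0.9,0,0,0,0],
    [0,0,0,0,0,0,0]
  ]
}}

```text
time: 30.02
tool_pos: [557.6, 379.9, 122.0]
tcp_rot: [179.7, 0.2, 155.2]
ft_force: [1.0, 0.4, -1.4]
finger_gap: 23.5
grip_force: 69.4
```

Run:
```python
from h import *
x,y=n2w([-28,43]); to(x,y,120,95)
```

```text
at [557.6 379.9 122. ] [179.7   0.2 155.2] turn units 13.14 then shift units [-11.879  -4.556   0.068] gap 23.5
```

>>> {"api": "apply_moves", "payload": {
  "deltas": [
    [0,0,0,0,0,0.94,0],
    [0,0,0,0,0,0.94,0],
    [0,0,0,0,0,0.94,0],
    [0,0,0,0,0,0.94,0],
    [0,0,0,0,0,0.94,0],
    [0,0,0,0,0,0.94,0],
    [0,0,0,0,0,0.94,0],
    [0,0,0,0,0,0.94,0]
  ]
}}

```text
time: 31.02
tool_pos: [554.9, 378.3, 116.4]
tcp_rot: [-179.8, -0.0, 120.6]
ft_force: [-0.2, -0.0, -1.6]
finger_gap: 23.6
grip_force: 69.4
```

>>> {"api": "apply_moves", "payload": {
  "deltas": [
    [0,0,0,0,0,0.94,0],
    [0,0,0,0,0,0.94,0],
    [0,0,0,0,0,0.94,0],
    [0,0,0,0,0,0.94,0],
    [0,0,0,0,0,0.94,0],
    [0,0,0,0,0,0.94,0],
    [-0.99,-0.38,0,0,0,0,0],
    [-0.99,-0.38,0,0,0,0,0]
  ]
}}

```text
time: 32.02
tool_pos: [536.9, 316.8, 116.4]
tcp_rot: [-179.9, 0.1, 94.9]
ft_force: [0.7, -0.9, -0.1]
finger_gap: 23.8
grip_force: 69.4
```

>>> {"api": "apply_moves", "payload": {
  "deltas": [
    [-0.99,-0.38,0,0,0,0,0],
    [-0.99,-0.38,0,0,0,0,0],
    [-0.99,-0.38,0,0,0,0,0],
    [-0.99,-0.38,0,0,0,0,0],
    [-0.99,-0.38,0,0,0,0,0],
    [-0.99,-0.38,0,0,0,0,0],
    [-0.99,-0.38,0,0,0,0,0],
    [-0.99,-0.38,0,0,0,0,0]
  ]
}}

```text
time: 33.02
tool_pos: [466.3, 72.2, 117.0]
tcp_rot: [-179.9, -0.0, 94.9]
ft_force: [-0.1, -0.4, -1.4]
finger_gap: 23.8
grip_force: 69.4
```

>>> {"api": "apply_moves", "payload": {
  "deltas": [
    [-0.99,-0.38,0,0,0,0,0],
    [-0.99,-0.38,0,0,0,0,0],
    [0,0,0,0,0,0,0],
    [0,0,0,0,0,0,0]
  ]
}}

```text
time: 33.52
tool_pos: [449.6, 12.3, 117.7]
tcp_rot: [-180.0, -0.0, 94.9]
ft_force: [0.8, -0.5, 0.1]
finger_gap: 23.7
grip_force: 69.4
```

```bash
cat >> h.py <<'E'
def held(im,c):
    """held pad's two dark holes -> pad centre in nest frame (top plane near TCP-6)"""
    s=sense(); g=cv2.cvtColor(im,cv2.COLOR_RGB2GRAY)[190:345,270:352]; m=(g<55).astype(np.uint8)
    n,l,st,ce=cv2.connectedComponentsWithStats(m); H=[ce[i]+[270,190] for i in range(1,n) if 60<st[i,4]<500 and abs(st[i,2]-st[i,3])<8]
    print("holes",np.round(H,1).tolist()); 
    if H: print("nest",w2n(plane(c,H,s["tool_pos"][2]-5.5)).round(1).tolist())
E
python3 - <<'E'
from h import *
x,y=n2w([-28,43.5]); to(x,y,52,95)
im,c=shot("wrist","w10"); held(im,c)
E
```

```text
at [449.6  12.3 117.7] [-180.    -0.    94.9] turn units -0.03 then shift units [0.028 0.099 2.19 ] gap 23.7
holes [[310.9, 230.2], [311.2, 307.6]]
nest [[-30.5, 60.2], [-30.4, 23.1]]
```

>>> {"api": "apply_moves", "payload": {
  "deltas": [
    [0,0.1,0.2,0,0,0,0],
    [0,0,0.6,0,0,0,0],
    [0,0,0.5,0,0,0,0],
    [0,0,0.4,0,0,0,0],
    [0,0,0.3,0,0,0,0],
    [0,0,0.24,0,0,0,0],
    [0,0,0,0,0,0,0],
    [0,0,0,0,0,0,0]
  ]
}}

```text
time: 34.58
tool_pos: [453.3, 12.3, 51.6]
tcp_rot: [180.0, 0.0, 94.9]
ft_force: [-0.3, -0.4, -0.9]
finger_gap: 23.7
grip_force: 69.4
```

Run:
```python
from h import *
s=sense(); print(s["ft_force"].round(1)); x,y=n2w([-28,43.5]); to(x,y,50,95)
im,c=shot("wrist","w11"); held(im,c)
```

```text
[-0.3 -0.4 -0.9]
at [453.3  12.3  51.6] [180.    0.   94.9] turn units -0.02 then shift units [ 0.042 -0.023  0.053] gap 23.7
holes [[310.9, 230.2], [311.2, 307.6]]
nest [[-26.8, 59.8], [-26.7, 22.7]]
```

Free of contact; release and rise, then go to pad C (461,371).

>>> {"api": "apply_moves", "payload": {
  "deltas": [
    [0,0,0.04,0,0,0,0],
    [0,0,0,0,0,0,0.42],
    [0,0,0,0,0,0,0.42],
    [0,0,0,0,0,0,0.42],
    [0,0,-0.6,0,0,0,0.42],
    [0,0,-0.9,0,0,0,0.42],
    [0,0,-0.9,0,0,0,0.42],
    [0,0,0,0,0,0,0.42]
  ]
}}

```text
time: 35.62
tool_pos: [454.8, 12.2, 124.5]
tcp_rot: [179.7, 0.0, 94.9]
ft_force: [0.2, -0.2, -0.9]
finger_gap: 35.9
grip_force: 0.0
```

```bash
cat >> h.py <<'E'
def seated(im,c,z=38):
    """light pad tops seen in pockets, in the nest frame, and their dark holes"""
    g=cv2.cvtColor(im,cv2.COLOR_RGB2GRAY)
    for i,(a,b) in enumerate(((-29,42),(29,-42),(29,42),(-29,-42)),1):
        for sgn in (-18,18):
            uv=proj(c,[[*n2w([a+1,b+1+sgn]),z]])[0]
            if 12<uv[0]<628 and 12<uv[1]<388:
                u,v=uv.astype(int); w=g[v-12:v+13,u-12:u+13]; m=(w<60).astype(np.uint8)
                n,l,st,ce=cv2.connectedComponentsWithStats(m); 
                for j in range(1,n):
                    if 25<st[j,4]<250 and abs(st[j,2]-st[j,3])<5: print("pocket",i,"hole at",w2n(plane(c,[ce[j]+[u-12,v-12]],z)).round(1),"expect",[a,b+sgn])
E
python3 - <<'E'
from h import *
im,c=shot("wrist","w12"); seated(im,c); to(461.3,371.5,125,94.9)
E
```

```text
pocket 1 hole at [[-27.   22.3]] expect [-29, 24]
pocket 1 hole at [[-27.1  59.6]] expect [-29, 60]
pocket 3 hole at [[31.3 21.6]] expect [29, 24]
pocket 3 hole at [[31.6 58.8]] expect [29, 60]
at [453.8  12.3 122.9] [179.9   0.   94.9] turn units -0.0 then shift units [11.91   1.272 -0.07 ] gap 36.0
```

>>> {"api": "apply_moves", "payload": {
  "deltas": [
    [0.99,0.1,0,0,0,0,0.5],
    [0.99,0.1,0,0,0,0,0.5],
    [0.99,0.1,0,0,0,0,0.5],
    [0.99,0.1,0,0,0,0,0.5],
    [0.99,0.11,0,0,0,0,0.5],
    [0.99,0.11,0,0,0,0,0.5],
    [0.99,0.11,0,0,0,0,0.5],
    [0.99,0.11,0,0,0,0,0.5]
  ]
}}

```text
time: 36.67
tool_pos: [456.8, 251.8, 120.3]
tcp_rot: [-179.9, 0.0, 94.9]
ft_force: [-0.2, 1.0, 0.5]
finger_gap: 42.8
grip_force: 0.0
```

>>> {"api": "apply_moves", "payload": {
  "deltas": [
    [0.99,0.11,0,0,0,0,0.5],
    [0.99,0.11,0,0,0,0,0.5],
    [0.99,0.11,0,0,0,0,0.5],
    [0.99,0.11,0,0,0,0,0.5],
    [0,0,0,0,0,1,0.5],
    [0,0,0,0,0,1,0.5],
    [0,0,0,0,0,1,0.5],
    [0,0,0,0,0,1,0.5]
  ]
}}

```text
time: 37.67
tool_pos: [459.9, 370.1, 120.0]
tcp_rot: [-179.9, 0.1, 76.4]
ft_force: [0.2, -0.6, 0.2]
finger_gap: 42.4
grip_force: 0.0
```

>>> {"api": "apply_moves", "payload": {
  "deltas": [
    [0,0,0,0,0,1,0.5],
    [0,0,0,0,0,1,0.5],
    [0,0,0,0,0,1,0.5],
    [0,0,0,0,0,1,0.5],
    [0,0,0,0,0,1,0.5],
    [0,0,0,0,0,1,0.5],
    [0,0,0,0,0,1,0.5],
    [0,0,0,0,0,1,0.5]
  ]
}}

```text
time: 38.67
tool_pos: [459.9, 370.1, 120.0]
tcp_rot: [-180.0, 0.2, 39.7]
ft_force: [-0.6, -0.5, -0.1]
finger_gap: 42.6
grip_force: 0.0
```

>>> {"api": "apply_moves", "payload": {
  "deltas": [
    [0,0,0,0,0,1,0.5],
    [0,0,0,0,0,1,0.5],
    [0,0,0,0,0,1,0.5],
    [0,0,0,0,0,1,0.5],
    [0,0,0,0,0,0.93,0.5],
    [0,0,0,0,0,0,0.5],
    [0,0,0,0,0,0,0.5]
  ]
}}

```text
time: 39.55
tool_pos: [460.4, 370.4, 121.0]
tcp_rot: [180.0, 0.1, 17.4]
ft_force: [0.0, 0.1, 0.1]
finger_gap: 42.7
grip_force: 0.0
```

Run:
```python
from h import *
im,c=shot("wrist","w13"); p=pads(im,c); print(p)
b=min(p,key=lambda r:np.hypot(r[0]-461,r[1]-371)); to(b[0],b[1],28,b[4])
```

```text
[[462.8 371.8  61.8  27.2  16.4 308.6 201.9]]
at [460.5 370.5 121.3] [1.80e+02 1.00e-01 1.74e+01] turn units 0.21 then shift units [ 0.086 -0.02   3.109] gap 42.8
```

>>> {"api": "apply_moves", "payload": {
  "deltas": [
    [0.09,-0.02,0.3,0,0,0.12,0.5],
    [0,0,0.8,0,0,0,0.5],
    [0,0,0.8,0,0,0,0.5],
    [0,0,0.8,0,0,0,0.5],
    [0,0,0.4,0,0,0,0.5],
    [0,0,0,0,0,0,0.5],
    [0,0,0,0,0,0,0],
    [0,0,0,0,0,0,0]
  ]
}}

```text
time: 40.6
tool_pos: [464.1, 372.7, 30.4]
tcp_rot: [-180.0, -0.1, 16.7]
ft_force: [0.1, -0.6, 0.6]
finger_gap: 23.3
grip_force: 69.0
```

>>> {"api": "apply_moves", "payload": {
  "deltas": [
    [0,0,0,0,0,0,0],
    [0,0,0,0,0,0,0],
    [0,0,-0.4,0,0,0,0],
    [0,0,-0.8,0,0,0,0],
    [0,0,-0.9,0,0,0,0],
    [0,0,-0.9,0,0,0,0],
    [0,0,0,0,0,0,0]
  ]
}}

```text
time: 41.48
tool_pos: [464.8, 373.2, 122.4]
tcp_rot: [-179.9, -0.3, 16.7]
ft_force: [0.5, -0.5, -1.4]
finger_gap: 23.2
grip_force: 68.8
```

Run:
```python
from h import *
x,y=n2w([-28,-41]); to(x,y,122,95); to(x,y,122,94.9+90)
```

```text
at [464.8 373.2 122.4] [-179.9   -0.3   16.7] turn units -17.07 then shift units [-1.4727e+01 -1.4600e+00  1.2000e-02] gap 23.2
at [464.8 373.2 122.4] [-179.9   -0.3   16.7] turn units -36.69 then shift units [ 1.4350e+00 -1.4729e+01  1.2000e-02] gap 23.2
```

>>> {"api": "apply_moves", "payload": {
  "deltas": [
    [0,0,0,0,0,-1,0],
    [0,0,0,0,0,-1,0],
    [0,0,0,0,0,-1,0],
    [0,0,0,0,0,-1,0],
    [0,0,0,0,0,-1,0],
    [0,0,0,0,0,-1,0],
    [0,0,0,0,0,-1,0],
    [0,0,0,0,0,-1,0]
  ]
}}

```text
time: 42.48
tool_pos: [462.4, 371.5, 117.5]
tcp_rot: [-180.0, 0.1, 53.6]
ft_force: [-0.6, -0.3, -0.4]
finger_gap: 23.6
grip_force: 68.8
```

>>> {"api": "apply_moves", "payload": {
  "deltas": [
    [0,0,0,0,0,-1,0],
    [0,0,0,0,0,-1,0],
    [0,0,0,0,0,-1,0],
    [0,0,0,0,0,-1,0],
    [0,0,0,0,0,-1,0],
    [0,0,0,0,0,-1,0],
    [0,0,0,0,0,-1,0],
    [0,0,0,0,0,-1,0]
  ]
}}

```text
time: 43.48
tool_pos: [462.4, 371.6, 117.5]
tcp_rot: [-179.9, 0.1, 90.2]
ft_force: [-1.1, -0.2, -1.5]
finger_gap: 23.5
grip_force: 68.8
```

>>> {"api": "apply_moves", "payload": {
  "deltas": [
    [0,0,0,0,0,-1,0],
    [-0.98,-0.1,0,0,0,0,0],
    [-0.98,-0.1,0,0,0,0,0],
    [-0.98,-0.1,0,0,0,0,0],
    [-0.98,-0.1,0,0,0,0,0],
    [-0.98,-0.1,0,0,0,0,0],
    [-0.98,-0.1,0,0,0,0,0],
    [-0.98,-0.1,0,0,0,0,0]
  ]
}}

```text
time: 44.48
tool_pos: [458.1, 164.1, 117.8]
tcp_rot: [-179.9, 0.0, 94.7]
ft_force: [0.5, -1.5, -0.7]
finger_gap: 23.6
grip_force: 68.9
```

>>> {"api": "apply_moves", "payload": {
  "deltas": [
    [-0.98,-0.1,0,0,0,0,0],
    [-0.98,-0.1,0,0,0,0,0],
    [-0.98,-0.1,0,0,0,0,0],
    [-0.98,-0.1,0,0,0,0,0],
    [-0.98,-0.1,0,0,0,0,0],
    [-0.98,-0.1,0,0,0,0,0],
    [-0.98,-0.1,0,0,0,0,0],
    [0,0,0,0,0,0,0]
  ]
}}

```text
time: 45.48
tool_pos: [454.0, -43.0, 118.0]
tcp_rot: [-179.9, -0.0, 94.5]
ft_force: [0.1, 1.3, -0.1]
finger_gap: 23.4
grip_force: 68.9
```

Run:
```python
from h import *
x,y=n2w([-28,-41]); to(x,y,50,95); print(w2n(sense()["tool_pos"]))
im,c=shot("wrist","w14"); held(im,c)
```

```text
at [454. -43. 118.] [-179.9   -0.    94.5] turn units -0.11 then shift units [-0.938  0.109  2.267] gap 23.4
[-31.32787849 -12.86383514]
holes [[311.1, 237.3], [311.0, 313.5]]
nest [[-30.6, 1.4], [-30.9, -35.5]]
```

>>> {"api": "apply_moves", "payload": {
  "deltas": [
    [-0.86,0.11,0,0,0,-0.09,0],
    [0,0,0.6,0,0,0,0],
    [0,0,0.6,0,0,0,0],
    [0,0,0.5,0,0,0,0],
    [0,0,0.3,0,0,0,0],
    [0,0,0.24,0,0,0,0],
    [0,0,0,0,0,0,0],
    [0,0,0,0,0,0,0]
  ]
}}

```text
time: 46.52
tool_pos: [460.6, -67.1, 52.3]
tcp_rot: [180.0, 0.0, 95.1]
ft_force: [0.3, 0.4, -0.8]
finger_gap: 23.4
grip_force: 68.9
```

Run:
```python
from h import *
s=sense(); print(s["ft_force"].round(1)); x,y=n2w([-28,-39]); to(x,y,50,95)
im,c=shot("wrist","w15"); held(im,c)
```

```text
[ 0.3  0.4 -0.8]
at [460.6 -67.1  52.3] [180.    0.   95.1] turn units 0.02 then shift units [-0.05  -0.041  0.077] gap 23.4
holes [[311.1, 237.5], [311.0, 313.5]]
nest [[-26.2, -23.2], [-26.2, -60.1]]
```

>>> {"api": "apply_moves", "payload": {
  "deltas": [
    [0,-0.02,0.07,0,0,0,0],
    [0,0,0,0,0,0,0.42],
    [0,0,0,0,0,0,0.42],
    [0,0,0,0,0,0,0.42],
    [0,0,-0.6,0,0,0,0.42],
    [0,0,-0.9,0,0,0,0.42],
    [0,0,-0.9,0,0,0,0.42],
    [0.5,0,0,0,0,0,0.42]
  ]
}}

```text
time: 47.58
tool_pos: [460.2, -52.7, 124.2]
tcp_rot: [179.7, 0.1, 95.0]
ft_force: [0.5, 0.3, -0.3]
finger_gap: 35.6
grip_force: 0.0
```

>>> {"api": "apply_moves", "payload": {
  "deltas": [
    [1,0.05,-0.1,0,0,0,0.5],
    [1,0.05,-0.1,0,0,0,0.5],
    [1,0.05,-0.1,0,0,0,0.5],
    [1,0.05,-0.1,0,0,0,0.5],
    [1,0.05,-0.1,0,0,0,0.5],
    [1,0.05,-0.1,0,0,0,0.5],
    [1,0.05,-0.1,0,0,0,0.5],
    [0,0,0,0,0,0,0.5]
  ]
}}

```text
time: 48.58
tool_pos: [449.1, 160.0, 141.7]
tcp_rot: [-179.9, -0.0, 95.2]
ft_force: [0.8, -0.6, 0.3]
finger_gap: 42.7
grip_force: 0.0
```

Run:
```python
from h import *
im,c=shot("wrist","w16"); p=pads(im,c); print(p); to(462,264,120,8)
print(proj(c,[[462,261.4,23]]))
im,c=shot("top","t2"); seated(im,c)
```

```text
[]
at [449.2 158.8 141.6] [-179.9    0.    95.2] turn units 19.03 then shift units [ 0.911 -3.412  0.72 ] gap 42.5
[[343.49481899  54.03963821]]
```

Run:
```python
from h import *
im=cv2.imread("pics/w16.png")[:,:,::-1]; c=cam("wrist")
g=cv2.cvtColor(im,cv2.COLOR_RGB2GRAY)
for th in (65,75,85,95):
    m=(g>th).astype(np.uint8)
    for k in cv2.findContours(m,cv2.RETR_LIST,cv2.CHAIN_APPROX_NONE)[0]:
        P=plane(c,k[:,0,:],23)[:,:2].astype(np.float32); (x,y),(w,h),a=cv2.minAreaRect(P)
        if 45<max(w,h)<80 and 18<min(w,h)<45: print(th,round(x,1),round(y,1),round(w,1),round(h,1),round(a,1),k[:,0].mean(0).round())
cv2.imwrite("pics/w16c.png",im[:260,:,::-1])
```

```text
65 351.8 -27.3 51.3 24.6 58.5 [180. 386.]
75 352.0 -27.1 50.7 24.5 58.7 [180. 386.]
85 351.9 -27.3 50.2 24.5 58.5 [180. 386.]
95 351.7 -27.4 50.3 23.7 57.8 [180. 386.]
```

View pics/w16c.png

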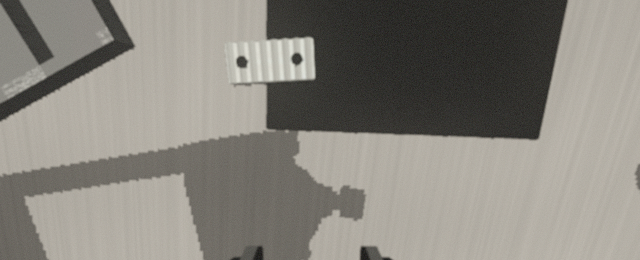

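Run:
```python
from h import *
c=cam("wrist"); P=plane(c,[[226,43],[314,37],[316,79],[232,84]],23); print(P.round(1)); 
Q=plane(c,[[242,62],[297,59]],23)[:,:2]; d=Q[1]-Q[0]; print("holes",Q.round(1),np.hypot(*d),np.degrees(np.arctan2(d[1],d[0])), Q.mean(0))
x,y=Q.mean(0); to(x,y,122,np.degrees(np.arctan2(d[1],d[0]))); to(x,y,140,95.2)
```

```text
[[383.9 259.3  23. ]
 [441.8 268.1  23. ]
 [445.5 242.   23. ]
 [388.6 233.7  23. ]]
holes [[394.9 248.4]
 [431.7 253.5]] 37.078467918833866 7.998266827871117 [413.29212827 250.95210803]
at [449.4 158.1 141.7] [-179.9    0.    95.2] turn units 19.01 then shift units [-0.76  -3.232  0.656] gap 42.8
at [449.4 158.1 141.7] [-179.9    0.    95.2] turn units -0.01 then shift units [ 3.191 -0.917  0.056] gap 42.8
```

>>> {"api": "apply_moves", "payload": {
  "deltas": [
    [0.8,-0.23,0,0,0,0,0.5],
    [0.8,-0.23,0,0,0,0,0.5],
    [0.8,-0.23,0,0,0,0,0.5],
    [0.8,-0.23,0,0,0,0,0.5],
    [0,0,0,0,0,1,0.5],
    [0,0,0,0,0,1,0.5],
    [0,0,0,0,0,1,0.5],
    [0,0,0,0,0,1,0.5]
  ]
}}

```text
time: 49.68
tool_pos: [414.1, 250.1, 142.0]
tcp_rot: [-180.0, 0.0, 76.5]
ft_force: [-0.4, 0.5, -0.3]
finger_gap: 42.7
grip_force: 0.0
```

>>> {"api": "apply_moves", "payload": {
  "deltas": [
    [0,0,0,0,0,1,0.5],
    [0,0,0,0,0,1,0.5],
    [0,0,0,0,0,1,0.5],
    [0,0,0,0,0,1,0.5],
    [0,0,0,0,0,1,0.5],
    [0,0,0,0,0,1,0.5],
    [0,0,0,0,0,1,0.5],
    [0,0,0,0,0,1,0.5]
  ]
}}

```text
time: 50.68
tool_pos: [414.1, 250.0, 142.0]
tcp_rot: [-180.0, 0.1, 39.8]
ft_force: [0.0, 0.4, -0.1]
finger_gap: 42.8
grip_force: 0.0
```

>>> {"api": "apply_moves", "payload": {
  "deltas": [
    [0,0,0.2,0,0,1,0.5],
    [0,0,0.2,0,0,1,0.5],
    [0,0,0.2,0,0,1,0.5],
    [0,0,0,0,0,1,0.5],
    [0,0,0,0,0,1,0.5],
    [0,0,0,0,0,1,0.5],
    [0,0,0,0,0,1,0.5],
    [0,0,0,0,0,0,0.5]
  ]
}}

```text
time: 51.68
tool_pos: [414.1, 250.2, 124.1]
tcp_rot: [180.0, 0.0, 7.9]
ft_force: [0.9, 0.1, 0.1]
finger_gap: 42.4
grip_force: 0.0
```

Run:
```python
from h import *
im,c=shot("wrist","w17"); g=cv2.cvtColor(im,cv2.COLOR_RGB2GRAY); to(414,251,28,8.1)
print("exp",proj(c,[[414,251,23]]))
m=(g[130:290,200:420]<55).astype(np.uint8); n,l,st,ce=cv2.connectedComponentsWithStats(m)
for i in range(1,n):
    if 40<st[i,4]<600 and abs(st[i,2]-st[i,3])<8: print(st[i],(ce[i]+[200,130]).round(1),[plane(c,[ce[i]+[200,130]],z).round(1).tolist() for z in (20,23)])
```

```text
at [414.1 250.4 124.3] [180.   0.   8.] turn units -0.02 then shift units [-1.000e-03 -2.100e-02  3.208e+00] gap 43.2
exp [[308.68471825 206.22902473]]
[116   0  16  13  58] [323.5 134. ] [[[464.5, 247.9, 20.0]], [[464.7, 248.1, 23.0]]]
[102 100   8   8  48] [305.7 233.1] [[[392.6, 250.2, 20.0]], [[393.7, 250.4, 23.0]]]
[ 13 129  25  31 250] [225.7 277.5] [[[348.7, 305.3, 20.0]], [[350.4, 304.7, 23.0]]]
[183 128  32  32 379] [396.2 275.7] [[[367.9, 178.1, 20.0]], [[369.4, 179.1, 23.0]]]
```

>>> {"api": "apply_moves", "payload": {
  "deltas": [
    [0,-0.05,0.3,0,0,0,0.5],
    [0,0,0.8,0,0,0,0.5],
    [0,0,0.8,0,0,0,0.5],
    [0,0,0.8,0,0,0,0.5],
    [0,0,0.5,0,0,0,0.5],
    [0,0,0,0,0,0,0.5],
    [0,0,0,0,0,0,0],
    [0,0,0,0,0,0,0]
  ]
}}

```text
time: 52.72
tool_pos: [414.9, 253.1, 29.9]
tcp_rot: [-180.0, -0.1, 8.0]
ft_force: [-0.0, 0.7, -0.4]
finger_gap: 23.9
grip_force: 68.7
```

>>> {"api": "apply_moves", "payload": {
  "deltas": [
    [0,0,0,0,0,0,0],
    [0,0,0,0,0,0,0],
    [0,0,-0.4,0,0,0,0],
    [0,0,-0.8,0,0,0,0],
    [0,0,-0.9,0,0,0,0],
    [0,0,-0.9,0,0,0,0],
    [0,0,0,0,0,0,0]
  ]
}}

```text
time: 53.6
tool_pos: [415.6, 253.5, 121.6]
tcp_rot: [-179.9, -0.3, 8.0]
ft_force: [0.1, -0.1, -1.1]
finger_gap: 23.8
grip_force: 68.8
```

Run:
```python
from h import *
x,y=n2w([30,-39]); to(x,y,122,95)
im,c=shot("wrist","w18"); held(im,c)
```

```text
at [415.6 253.5 121.6] [-179.9   -0.3    8. ] turn units -18.98 then shift units [-10.83    2.455  -0.012] gap 23.8
holes [[311.4, 235.3], [310.7, 312.0]]
nest [[-28.3, 285.7], [-65.8, 284.0]]
```

>>> {"api": "apply_moves", "payload": {
  "deltas": [
    [0,0,0,0,0,-1,0],
    [0,0,0,0,0,-1,0],
    [0,0,0,0,0,-1,0],
    [0,0,0,0,0,-1,0],
    [0,0,0,0,0,-1,0],
    [0,0,0,0,0,-1,0],
    [0,0,0,0,0,-1,0],
    [0,0,0,0,0,-1,0]
  ]
}}

```text
time: 54.65
tool_pos: [412.9, 252.1, 117.0]
tcp_rot: [-179.9, 0.2, 44.8]
ft_force: [0.2, 0.2, -0.3]
finger_gap: 23.6
grip_force: 68.8
```

>>> {"api": "apply_moves", "payload": {
  "deltas": [
    [0,0,0,0,0,-1,0],
    [0,0,0,0,0,-1,0],
    [0,0,0,0,0,-1,0],
    [0,0,0,0,0,-1,0],
    [0,0,0,0,0,-1,0],
    [0,0,0,0,0,-1,0],
    [0,0,0,0,0,-1,0],
    [0,0,0,0,0,-1,0]
  ]
}}

```text
time: 55.65
tool_pos: [412.9, 252.1, 117.0]
tcp_rot: [-179.9, 0.1, 81.5]
ft_force: [0.2, 0.7, -0.5]
finger_gap: 23.7
grip_force: 68.8
```

>>> {"api": "apply_moves", "payload": {
  "deltas": [
    [0,0,0,0,0,-1,0],
    [0,0,0,0,0,-1,0],
    [0,0,0,0,0,-1,0],
    [-0.98,0.22,0,0,0,0,0],
    [-0.98,0.22,0,0,0,0,0],
    [-0.98,0.22,0,0,0,0,0],
    [-0.98,0.22,0,0,0,0,0],
    [-0.98,0.22,0,0,0,0,0]
  ]
}}

```text
time: 56.65
tool_pos: [458.9, 108.0, 117.0]
tcp_rot: [-179.8, 0.0, 95.1]
ft_force: [0.4, 0.2, -0.3]
finger_gap: 23.6
grip_force: 68.8
```

>>> {"api": "apply_moves", "payload": {
  "deltas": [
    [-0.98,0.22,0,0,0,0,0],
    [-0.98,0.22,0,0,0,0,0],
    [-0.98,0.22,0,0,0,0,0],
    [-0.98,0.22,0,0,0,0,0],
    [-0.98,0.22,0,0,0,0,0],
    [-0.98,0.22,0,0,0,0,0],
    [0,0,0,0,0,0,0],
    [0,0,0,0,0,0,0]
  ]
}}

```text
time: 57.65
tool_pos: [513.9, -62.6, 117.4]
tcp_rot: [-179.9, -0.1, 95.1]
ft_force: [0.7, 0.6, -0.3]
finger_gap: 23.2
grip_force: 68.8
```

Run:
```python
from h import *
x,y=n2w([30,-41]); to(x,y,50,95); print(w2n(sense()["tool_pos"]))
im,c=shot("wrist","w19"); held(im,c)
```

```text
at [513.9 -62.6 117.4] [-1.799e+02 -1.000e-01  9.510e+01] turn units 0.01 then shift units [-0.117  0.11   2.248] gap 23.2
[ 26.70006613 -37.50070631]
holes [[311.3, 235.0], [310.9, 311.8]]
nest [[27.3, -22.1], [27.2, -59.1]]
```

>>> {"api": "apply_moves", "payload": {
  "deltas": [
    [-0.06,0.12,0.2,0,0,0,0],
    [0,0,0.6,0,0,0,0],
    [0,0,0.5,0,0,0,0],
    [0,0,0.4,0,0,0,0],
    [0,0,0.3,0,0,0,0],
    [0,0,0.23,0,0,0,0],
    [0,0,0,0,0,0,0],
    [0,0,0,0,0,0,0]
  ]
}}

```text
time: 58.7
tool_pos: [519.0, -64.7, 52.2]
tcp_rot: [180.0, 0.0, 95.1]
ft_force: [-0.3, 0.7, 0.1]
finger_gap: 23.3
grip_force: 68.8
```

Run:
```python
from h import *
s=sense(); print(s["ft_force"].round(1)); x,y=n2w([30,-39]); to(x,y,50,95)
im,c=shot("wrist","w20"); held(im,c)
```

```text
[-0.3  0.7  0.1]
at [519.  -64.7  52.2] [180.    0.   95.1] turn units 0.02 then shift units [ 0.034 -0.054  0.075] gap 23.3
holes [[311.3, 235.0], [310.7, 311.9]]
nest [[32.2, -24.7], [32.1, -61.8]]
```

>>> {"api": "apply_moves", "payload": {
  "deltas": [
    [0,-0.03,0.06,0,0,0,0],
    [0,0,0,0,0,0,0.42],
    [0,0,0,0,0,0,0.42],
    [0,0,0,0,0,0,0.42],
    [0,0,-0.6,0,0,0,0.42],
    [0,0,-0.9,0,0,0,0.42],
    [0,0,-0.9,0,0,0,0.42],
    [0,0,-0.9,0,0,0,0.5]
  ]
}}

```text
time: 59.75
tool_pos: [518.1, -64.7, 151.4]
tcp_rot: [179.9, 0.0, 95.1]
ft_force: [1.5, -0.1, -0.1]
finger_gap: 42.7
grip_force: 0.0
```

>>> {"api": "apply_moves", "payload": {
  "deltas": [
    [0,0,-0.9,0,0,0,0.5],
    [0,0,-0.9,0,0,0,0.5],
    [0,0,-0.6,0,0,0,0.5],
    [-1,-0.5,0,0,0,0,0.5],
    [-1,-0.5,0,0,0,0,0.5],
    [0,0,0,0,0,0,0.5]
  ]
}}

```text
time: 60.5
tool_pos: [492.5, -128.6, 221.5]
tcp_rot: [-180.0, 0.0, 94.9]
ft_force: [-0.5, 0.8, -0.7]
finger_gap: 42.8
grip_force: 0.0
```

Run:
```python
from h import *
im,c=shot("wrist","w21"); seated(im,c); x,y=n2w([112.4,-34]); to(x,y,143.6,94.9)
cv2.imwrite("pics/w21c.png",im[:260,:,::-1])
```

```text
pocket 4 hole at [[-27.8 -61. ]] expect [-29, -60]
at [ 492.9 -127.6  221.4] [180.  -0.  95.] turn units 0.01 then shift units [2.217 3.739 2.593] gap 42.8
```

View pics/w21c.png

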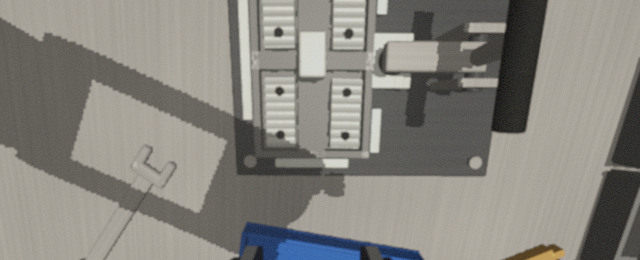

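>>> {"api": "apply_moves", "payload": {
  "deltas": [
    [0.55,0.93,0,0,0,0,0.5],
    [0.55,0.93,0,0,0,0,0.5],
    [0.55,0.93,0,0,0,0,0.5],
    [0.55,0.93,0,0,0,0,0.5],
    [0,0,0,0,0,0,0.5],
    [0,0,0,0,0,0,0.5]
  ],
  "grip_force": 50
}}

```text
time: 61.3
tool_pos: [598.1, -50.9, 220.7]
tcp_rot: [-179.9, -0.0, 95.1]
ft_force: [-0.2, 0.5, 0.2]
finger_gap: 42.7
grip_force: 0.0
```

Run:
```python
from h import *
x,y=n2w([112.4,-34]); to(x,y,142,94.9)
im,c=shot("wrist","w22"); g=cv2.cvtColor(im,cv2.COLOR_RGB2GRAY)
print([proj(c,[[*n2w([112.4,v]),148.6]]).round().tolist() for v in (50,20)])
for r in (60,90,120): 
    k=np.where(g[r,200:420]<45)[0]+200; print(r,k.min() if len(k) else None,k.max() if len(k) else None,len(k))
```

```text
at [598.1 -50.9 220.7] [-179.9   -0.    95.1] turn units 0.05 then shift units [-0.03   0.028  2.624] gap 42.7
[[[312.0, 76.0]], [[312.0, 131.0]]]
60 None None 0
90 300 329 6
120 299 304 4
```

>>> {"api": "apply_moves", "payload": {
  "deltas": [
    [0,0.04,0.4,0,0,0,0.5],
    [0,0,0.8,0,0,0,0.5],
    [0,0,0.8,0,0,0,0.5],
    [0,0,0.6,0,0,0,0.5],
    [0,0,0,0,0,0,0.5],
    [0,0,0,0,0,0,0],
    [0,0,0,0,0,0,0],
    [0,0,0,0,0,0,0]
  ]
}}

```text
time: 62.35
tool_pos: [600.3, -51.6, 144.4]
tcp_rot: [179.9, 0.0, 95.1]
ft_force: [-2.3, 0.2, 5.7]
finger_gap: 16.6
grip_force: 49.0
```

>>> {"api": "apply_moves", "payload": {
  "deltas": [
    [0,0.3,-0.04,0,0,0,0],
    [0,0.3,-0.01,0,0,0,0],
    [0,0.3,0.02,0,0,0,0],
    [0,0.29,0.05,0,0,0,0],
    [0,0.29,0.08,0,0,0,0],
    [0,0.28,0.11,0,0,0,0],
    [0,0.27,0.14,0,0,0,0],
    [0,0.25,0.16,0,0,0,0]
  ]
}}

```text
time: 63.35
tool_pos: [667.6, -45.9, 128.1]
tcp_rot: [-179.9, 0.0, 95.1]
ft_force: [-7.4, -3.9, 3.7]
finger_gap: 16.3
grip_force: 53.1
```

>>> {"api": "apply_moves", "payload": {
  "deltas": [
    [0,0.23,0.19,0,0,0,0],
    [0,0.21,0.21,0,0,0,0],
    [0,0.19,0.23,0,0,0,0],
    [0,0.17,0.25,0,0,0,0],
    [0,0.14,0.26,0,0,0,0],
    [0,0.12,0.28,0,0,0,0],
    [0,0.09,0.29,0,0,0,0],
    [0,0.06,0.3,0,0,0,0]
  ]
}}

```text
time: 64.35
tool_pos: [703.4, -42.4, 66.9]
tcp_rot: [-179.9, 0.0, 95.1]
ft_force: [-8.2, -3.2, 5.2]
finger_gap: 16.0
grip_force: 55.8
```

>>> {"api": "apply_moves", "payload": {
  "deltas": [
    [0,0,0,0,0,0,0],
    [0,0,0,0,0,0,0]
  ]
}}

```text
time: 64.6
tool_pos: [703.6, -42.4, 66.2]
tcp_rot: [-179.9, 0.0, 95.1]
ft_force: [-0.5, -3.9, -6.3]
finger_gap: 16.2
grip_force: 55.3
```

Run:
```python
from h import *
x,y=n2w([217.1,-34]); to(x,y,68,94.9); print(sense()["ft_force"])
```

```text
at [703.6 -42.4  66.2] [-179.9    0.    95.1] turn units 0.03 then shift units [-0.015 -0.01  -0.059] gap 16.2
[-0.51419023 -3.88715938 -6.30994046]
```

>>> {"api": "apply_moves", "payload": {
  "deltas": [
    [0,0,0,0,0,0,0.5],
    [0,0,0,0,0,0,0.5],
    [0,0,0,0,0,0,0.5],
    [0,0,-0.6,0,0,0,0.5],
    [0,0,-1,0,0,0,0.5],
    [0,0,-1,0,0,0,0.5],
    [0,0,-1,0,0,0,0.5],
    [0.13,-0.9,-0.4,0,0,0,0.5]
  ]
}}

```text
time: 65.6
tool_pos: [678.9, -40.8, 192.2]
tcp_rot: [179.6, 0.1, 95.1]
ft_force: [-0.0, -0.7, 0.2]
finger_gap: 42.4
grip_force: 0.0
```

>>> {"api": "apply_moves", "payload": {
  "deltas": [
    [0.13,-0.9,0,0,0,0,0.5],
    [0.13,-0.9,0,0,0,0,0.5],
    [0.13,-0.9,0,0,0,0,0.5],
    [0.13,-0.9,0,0,0,0,0.5],
    [0.13,-0.9,0,0,0,0,0.5],
    [0.13,-0.9,0,0,0,0,0.5],
    [0.13,-0.9,0,0,0,0,0.5],
    [0,0,0,0,0,0,0.5]
  ]
}}

```text
time: 66.6
tool_pos: [485.4, -30.0, 188.9]
tcp_rot: [179.9, 0.0, 95.1]
ft_force: [0.7, -0.2, -0.3]
finger_gap: 43.3
grip_force: 0.0
```

Run:
```python
from h import *
to(484,-27.3,60,95); im,c=shot("wrist","w23"); seated(im,c)
t,ct=shot("top","t3"); g=cv2.cvtColor(t,cv2.COLOR_RGB2GRAY)[130:160,310:365]
ys,xs=np.where(g<40); print("dark bar px",xs.min()+310,xs.max()+310,ys.min()+130,ys.max()+130,len(xs))
# rib top: bright patch
h=cv2.cvtColor(im,cv2.COLOR_RGB2GRAY); u=proj(c,[[484,-27.3,75]])[0].astype(int); print("rib px",u)
w=h[u[1]-45:u[1]+45,u[0]-45:u[0]+45]
for th in (150,175,190):
    k=[q for q in cv2.findContours((w>th).astype(np.uint8),cv2.RETR_EXTERNAL,cv2.CHAIN_APPROX_NONE)[0] if cv2.contourArea(q)>300]
    for q in k:
        P=plane(c,q[:,0]+u-45,75)[:,:2].astype(np.float32); print(th,cv2.minAreaRect(P))
```

```text
at [485.4 -30.  188.9] [179.9   0.   95.1] turn units 0.02 then shift units [ 0.094 -0.04   4.298] gap 43.3
pocket 1 hole at [[-27.   22.7]] expect [-29, 24]
pocket 2 hole at [[ 30.9 -24.7]] expect [29, -24]
pocket 4 hole at [[-27.5 -61.1]] expect [-29, -60]
pocket 4 hole at [[-27.6 -24. ]] expect [-29, -24]
dark bar px 326 326 145 145 1
rib px [308 195]
150 ((509.8453063964844, -45.687374114990234), (17.470409393310547, 27.21985626220703), 5.901871204376221)
150 ((505.2996826171875, 0.5906820297241211), (15.283513069152832, 15.048881530761719), 5.075227737426758)
175 ((510.2522888183594, -46.03329086303711), (16.71095848083496, 26.46126365661621), 5.947361469268799)
```

>>> {"api": "apply_moves", "payload": {
  "deltas": [
    [0.09,0,0.5,0,0,0,0.5],
    [0,0,0.9,0,0,0,0.5],
    [0,0,0.9,0,0,0,0.5],
    [0,0,0.9,0,0,0,0.5],
    [0,0,0.7,0,0,0,0.5],
    [0,0,0.4,0,0,0,0.5],
    [0,0,0,0,0,0,0.5],
    [0,0,0,0,0,0,0]
  ],
  "grip_force": 110
}}

```text
time: 67.7
tool_pos: [486.5, -27.5, 59.1]
tcp_rot: [179.9, 0.0, 95.1]
ft_force: [-0.3, -0.4, 0.5]
finger_gap: 25.5
grip_force: 0.0
```

>>> {"api": "apply_moves", "payload": {
  "deltas": [
    [0,0,0,0,0,0,0],
    [0,0,0,0,0,0,0],
    [0,0,0,0,0,0,0],
    [0,0,0,0,0,0,0]
  ]
}}

```text
time: 68.2
tool_pos: [486.4, -27.6, 59.6]
tcp_rot: [179.9, 0.0, 95.1]
ft_force: [-2.1, -0.2, 5.6]
finger_gap: 18.1
grip_force: 109.0
```

>>> {"api": "apply_moves", "payload": {
  "deltas": [
    [0,0,-0.15,0,0,0,0],
    [0,0,-0.25,0,0,0,0],
    [0,0,-0.35,0,0,0,0],
    [0,0,-0.35,0,0,0,0],
    [0,0,-0.35,0,0,0,0],
    [0,0,-0.15,0,0,0,0],
    [0,0,0,0,0,0,0]
  ]
}}

```text
time: 69.08
tool_pos: [486.1, -27.5, 106.9]
tcp_rot: [179.9, 0.0, 95.1]
ft_force: [1.1, 0.6, -7.9]
finger_gap: 18.1
grip_force: 107.8
```

Run:
```python
from h import *
s=sense(); print(s["ft_force"].round(1),s["wrist_torque"].round(2)); to(494.6,-303,s["tool_pos"][2],85.1)
im,c=shot("wrist","w24"); im,c=shot("side","s2"); cv2.imwrite("pics/s2c.png",cv2.resize(im[140:270,220:420,::-1],None,fx=4,fy=4,interpolation=cv2.INTER_CUBIC))
```

```text
[ 1.1  0.6 -7.9] [ 0.06 -0.02  0.03]
at [486.1 -27.5 106.9] [179.9   0.   95.1] turn units 2.18 then shift units [-9.126  1.066 -0.   ] gap 18.1
```

>>> {"api": "apply_moves", "payload": {
  "deltas": [
    [0,0,0,0,0,0.55,0],
    [0,0,0,0,0,0.55,0],
    [0,0,0,0,0,0.55,0],
    [0,0,0,0,0,0.53,0],
    [-0.4,0.05,0,0,0,0,0],
    [-0.6,0.07,0,0,0,0,0],
    [-0.6,0.07,0,0,0,0,0],
    [-0.7,0.08,0,0,0,0,0]
  ]
}}

```text
time: 70.18
tool_pos: [487.9, -98.6, 106.4]
tcp_rot: [180.0, 0.0, 85.1]
ft_force: [-0.7, -0.5, -7.4]
finger_gap: 18.2
grip_force: 107.9
```

>>> {"api": "apply_moves", "payload": {
  "deltas": [
    [-0.7,0.08,0,0,0,0,0],
    [-0.7,0.08,0,0,0,0,0],
    [-0.7,0.08,0,0,0,0,0],
    [-0.7,0.08,0,0,0,0,0],
    [-0.7,0.08,0,0,0,0,0],
    [-0.7,0.08,0,0,0,0,0],
    [-0.7,0.08,0,0,0,0,0],
    [-0.7,0.08,0,0,0,0,0]
  ]
}}

```text
time: 71.18
tool_pos: [492.7, -267.3, 106.3]
tcp_rot: [-180.0, -0.0, 85.1]
ft_force: [0.2, -0.2, -6.5]
finger_gap: 18.5
grip_force: 107.9
```

>>> {"api": "apply_moves", "payload": {
  "deltas": [
    [-0.7,0.08,0,0,0,0,0],
    [-0.5,0.06,0,0,0,0,0],
    [0,0,0,0,0,0,0],
    [0,0,0,0,0,0,0]
  ]
}}

```text
time: 71.68
tool_pos: [493.7, -301.7, 106.2]
tcp_rot: [-180.0, -0.0, 85.1]
ft_force: [0.1, -0.3, -7.2]
finger_gap: 18.5
grip_force: 108.1
```

Run:
```python
from h import *
s=sense(); print(s["ft_force"].round(1),s["wrist_torque"].round(2)); to(494.6,-303,60-5.5,85.1)
im,c=shot("wrist","w25"); cv2.imwrite("pics/w25.png",im[:,:,::-1])
```

```text
[ 0.1 -0.3 -7.2] [ 0.01  0.05 -0.01]
at [ 493.7 -301.7  106.2] [-180.    -0.    85.1] turn units -0.0 then shift units [-0.041  0.033  1.722] gap 18.5
```

View pics/w25.png

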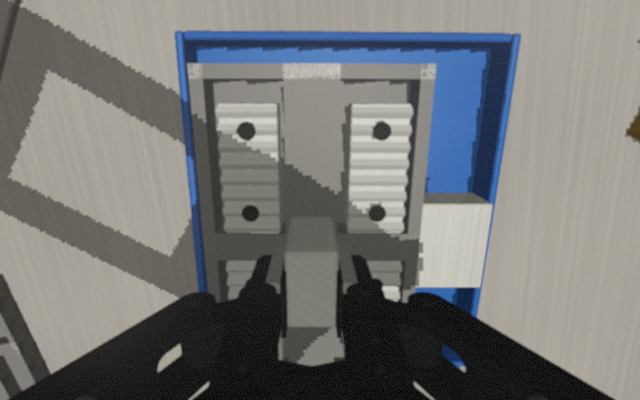

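Run:
```python
from h import *
c=cam("wrist"); a=np.radians(-4.9); M=np.array([[np.cos(a),-np.sin(a)],[np.sin(a),np.cos(a)]])
f=lambda uv,z: ((plane(c,uv,z)[:,:2]-sense()["tool_pos"][:2])@M).round(1)
print("carrier",f([[187,65],[436,65],[490,204]],80.6)); print("tray",f([[178,33],[519,36],[205,300],[477,310]],30))
```

```text
carrier [[-51.8  84.4]
 [ 53.5  84.4]
 [ 85.1  23.1]]
tray [[-72.2 105.6]
 [114.9 104.3]
 [-71.3 -60. ]
 [114.5 -67.8]]
```

>>> {"api": "apply_moves", "payload": {
  "deltas": [
    [-0.17,0.15,0,0,0,0,0],
    [0,0,0.3,0,0,0,0],
    [0,0,0.4,0,0,0,0],
    [0,0,0.4,0,0,0,0],
    [0,0,0.3,0,0,0,0],
    [0,0,0.2,0,0,0,0],
    [0,0,0.08,0,0,0,0],
    [0,0,0,0,0,0,0]
  ]
}}

```text
time: 72.72
tool_pos: [497.9, -307.6, 56.1]
tcp_rot: [180.0, 0.0, 85.1]
ft_force: [0.4, 0.2, -6.9]
finger_gap: 18.4
grip_force: 108.2
```

>>> {"api": "apply_moves", "payload": {
  "deltas": [
    [0,0,0.05,0,0,0,0],
    [0,0,0.03,0,0,0,0],
    [0,0,0,0,0,0,0],
    [0,0,0,0,0,0,0]
  ]
}}

```text
time: 73.22
tool_pos: [497.9, -307.6, 53.7]
tcp_rot: [180.0, 0.0, 85.1]
ft_force: [-0.1, -0.2, -6.7]
finger_gap: 18.1
grip_force: 108.2
```

>>> {"api": "apply_moves", "payload": {
  "deltas": [
    [0,0,0.03,0,0,0,0],
    [0,0,0.03,0,0,0,0],
    [0,0,0,0,0,0,0]
  ]
}}

```text
time: 73.6
tool_pos: [498.0, -307.7, 52.6]
tcp_rot: [180.0, 0.0, 85.1]
ft_force: [-4.4, 3.3, 2.3]
finger_gap: 18.1
grip_force: 109.8
```

Touching; release, rise and check.

>>> {"api": "apply_moves", "payload": {
  "deltas": [
    [0,0,0,0,0,0,0],
    [0,0,0,0,0,0,0.4],
    [0,0,0,0,0,0,0.4],
    [0,0,0,0,0,0,0.4],
    [0,0,-0.3,0,0,0,0.4],
    [0,0,-0.9,0,0,0,0.4],
    [0,0,-1,0,0,0,0.4],
    [0,0,-1,0,0,0,0.4]
  ]
}}

```text
time: 74.6
tool_pos: [498.0, -307.6, 149.4]
tcp_rot: [180.0, 0.0, 85.1]
ft_force: [0.4, 0.4, -0.7]
finger_gap: 34.1
grip_force: 0.0
```

>>> {"api": "apply_moves", "payload": {
  "deltas": [
    [-0.6,0,-1,0,0,0,0.4],
    [-0.6,0,-1,0,0,0,0.4],
    [-0.6,0,0,0,0,0,0.4],
    [-0.6,0,0,0,0,0,0.4],
    [0,0,0,0,0,0,0.4],
    [0,0,0,0,0,0,0.4]
  ]
}}

```text
time: 75.35
tool_pos: [491.2, -378.6, 206.3]
tcp_rot: [-179.9, -0.1, 85.1]
ft_force: [1.1, 0.4, 0.6]
finger_gap: 34.1
grip_force: 0.0
```

Run:
```python
import h
from h import *
im,c=shot("wrist","w26")
h.NO=np.array([498,-307.6]); h.NY=-4.9
h.seated(im,c,31)
print("tray corners",[proj(c,[[*n2w([x,y]),30]]).round().tolist() for x,y in ((-73,105),(112,105))])
t,ct=shot("top","t4"); a=cv2.resize(t[110:260,290:460],None,fx=2.3,fy=2.3,interpolation=cv2.INTER_CUBIC)
b=cv2.resize(im[:400,:],(400,250)); o=np.zeros((600,400,3),np.uint8); o[:a.shape[0],:a.shape[1]]=a; o[350:600]=b
cv2.imwrite("pics/fin.png",o[:,:,::-1]); print(sense()["tool_pos"],sense()["time"])
```

```text
pocket 1 hole at [[-27.3  20.2]] expect [-29, 24]
pocket 1 hole at [[-27.2  57.5]] expect [-29, 60]
pocket 2 hole at [[ 31.6 -54.2]] expect [29, -60]
pocket 3 hole at [[30.8 20.1]] expect [29, 24]
pocket 3 hole at [[31.1 57.2]] expect [29, 60]
pocket 4 hole at [[-27.9 -53.9]] expect [-29, -60]
pocket 4 hole at [[-27.7 -16.8]] expect [-29, -24]
tray corners [[[217.0, -42.0]], [[456.0, -42.0]]]
[ 491.55325959 -378.49871034  206.94379448] 75.45
```

View pics/fin.png

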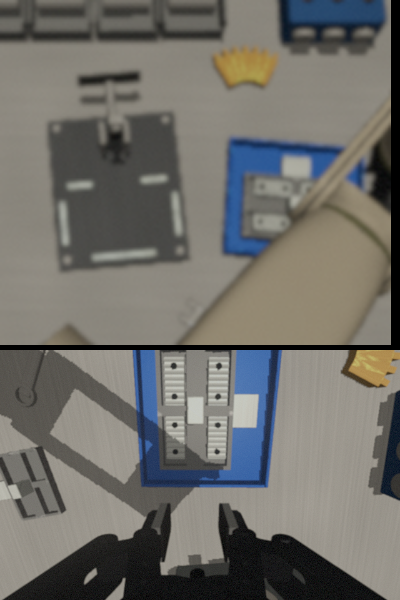

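The final picture shows the carrier flat inside the tray with all four pads in their pockets and the clamp fully back. The wrist view shows the carrier clear of the walls.

```bash
python3 -c "
from bench import hand_in; print(hand_in())"
```

```text
the job is handed in; nothing more can be done
None
```

The job is handed in: I clamped the carrier, put all four pads in their own pockets, swung the clamp fully back and set the loaded carrier down in the blue tray, in about 75 s; the hand-in returned no verdict.

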